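# Feed the stock tubs along the fence into the low shelf bay with a push stick

### The job

Turn both black turn buttons on the pine crate aside, lift the freed panel out and lay it flat on the cork mat, then take every tub out of the crate and stand them all in one row on the lane, each square against the dark fence rail and in front of the low slatted shelf's mouth. Then feed the whole row along the fence with the orange push stick held in the gripper, keeping the tubs pressed against the fence and pushing none into the shelf by hand, until every tub is wholly under the shelf, and stand the stick back upright on its grey pad. Leave the bowl, the glass jar and the red ring where they are.

Things in the scene. Friction and masses are not known exactly. Their poses are not given: they have to be found in the camera images.
- lane: Fixed fence rail, shelf and lane. Origin on the worktop, on the fence's working face, at the shelf's mouth; x points from the lane into the fence (away from the robot), y along the fence, z up. The dark fence (28 high, 18 mm thick) has its face at x = 0, y = -200 to +270 mm. The lane is the flat worktop at x < 0 (a pale strip 69 mm wide). Tubs are lined up at y = 20 to 250 and fed towards -y.
- shelf_mouth (a point): Centre of the open mouth of the low slatted pine shelf (34 mm above the worktop, at lane x = -34.5, y = 0; axes as the lane). The shelf covers lane y = -200 (closed end) to 0; inside it is 69 mm wide (x = -69 to 0, the fence being one wall) and 68 mm high; the other wall is 12 mm thick and the top reaches 92 mm.
- crate: Fixed pine stock crate, origin under its centre; outside 160 (x) by 226 (y) by 82 mm high, inside 122 by 160 mm, inner floor 6 mm up. The panel lies in its top, on a ledge 74 mm up, flush with the rim, with 3 mm play. A turn button stands at the middle of each y-end rim, at y = +101 (turn_left) and -101 mm (turn_right).
- turn_left (a joint): Angle of the turn button on the crate's +y rim: about 0 when it points inward over the panel edge, positive counter-clockwise from above; it turns either way to 1.75 rad with light friction, stays where left, and is clear of the panel from 1.2 rad either way.
- turn_right (a joint): The same for the turn button on the crate's -y rim.
- turn_left_pivot (a point): On the pivot axis of the left turn button, at half its height (94 mm up). The button is a black bar 12 mm wide, 20 mm high (its underside 2 mm above the rim, top 104 mm up), reaching 24 mm from the pivot inward over the panel and 12 mm outward.
- turn_right_pivot (a point): The same for the right turn button.
- panel_grip (a point): Centre of the teal handle bar of the plywood panel. The panel is 134 (x) by 172 (y) by 8 mm, 220 g; the bar, along x in the middle of its top, is 60 long, 16 wide, 25 mm high; this point is 20.5 mm above the panel's underside.
- tub1_c (a point): Centre, 31 mm above the underside, of a cream tub with teal lid, 140 g: 40 (x) by 60 (y) by 38 mm high, plus a grip rib on top along x, 34 long, 10 wide, 24 mm high. Two to four tubs start in the crate under the panel; absent ones give None. On the lane the rib lies along the fence (either way round), the 60 mm width across it, so its centre is 30 mm from the fence face.
- tub2_c (a point): Centre, 31 mm above the underside, of a cream tub with teal lid, 140 g: 40 (x) by 60 (y) by 38 mm high, plus a grip rib on top along x, 34 long, 10 wide, 24 mm high. Two to four tubs start in the crate under the panel; absent ones give None. On the lane the rib lies along the fence (either way round), the 60 mm width across it, so its centre is 30 mm from the fence face.
- tub3_c (a point): Centre, 31 mm above the underside, of a cream tub with teal lid, 140 g: 40 (x) by 60 (y) by 38 mm high, plus a grip rib on top along x, 34 long, 10 wide, 24 mm high. Two to four tubs start in the crate under the panel; absent ones give None. On the lane the rib lies along the fence (either way round), the 60 mm width across it, so its centre is 30 mm from the fence face.
- tub4_c (a point): Centre, 31 mm above the underside, of a cream tub with teal lid, 140 g: 40 (x) by 60 (y) by 38 mm high, plus a grip rib on top along x, 34 long, 10 wide, 24 mm high. Two to four tubs start in the crate under the panel; absent ones give None. On the lane the rib lies along the fence (either way round), the 60 mm width across it, so its centre is 30 mm from the fence face.
- mat_c (a point): Centre of the top of the fixed cork mat, 160 (x) by 200 (y) by 4 mm, where the panel goes (either way round; its centre within 40 mm of this point).
- stick_grip (a point): On the upright black handle (40 (x) by 16 (y) mm, top at 90 mm) of the push stick, 65 mm above its underside; x points to the nose. The orange sole is 120 long, 30 wide, 12 mm high; its flat nose, 30 wide and 32 mm high, has its face 80 mm ahead (+x) of this point, and its rear end is 40 mm behind. 160 g; it stands by itself.
- pad_c (a point): The spot on the fixed grey pad (150 by 70 by 3 mm, top 3 mm up) above which the stick's handle belongs, within 35 mm; the stick stands there at the start.
- bowl: Stainless bowl, 130 mm across, 55 mm high, bystander; origin under its centre.
- jar: Glass storage jar with cap, 84 mm across, 120 mm high, bystander (a fixed cream rice bin 212 mm high also stands at the robot's far left, clear of the work); origin under its centre.
- potring: Red silicone pot holder ring, 110 mm across, 12 mm high, lying flat, bystander; origin under its centre.
Things that resemble listed ones, but are neither listed nor needed, are in the scene too. Of the things that look like the part that bears stick_grip, the largest one is meant.

How it is judged:
By the outcome, as a careful person would: the job done as asked, in the order asked, and still so for the second after the job is handed in, with the robot touching nothing.
Of tub1, tub2, tub3, tub4 only 2 to 4 are there at a start; the rules pass over those that are not, and their reading is None.
At some moment in a run one of tub1, tub2, tub3, tub4, stick may be knocked a few centimetres aside while the robot is not near it.
It also fails if it takes over 210 s, if anything falls off the work surface, if the arm or the gripper's body presses on something with over 40 N, if the wrist force passes 120 N, or if a joint passes its speed limit or range.

### The arm

A 7-joint arm with a two-finger parallel gripper is mounted at the origin on the work surface. World frame = base frame: x ahead of the robot, y to its left, z up, the work surface at z = 0. Lengths are in m, angles in rad, forces in N, time in s.
With the tool pointing down it reaches from about 0.425 to 0.925 m from the base axis. Payload 6.8 kg.
Tool frame: the origin (TCP) lies at the very end of the fingers, on their centre line; the grasp point (between the pads) lies 19 mm behind it; z points along the fingers, x is the direction in which the jaws open and shut, and the axes are right-handed (so a half turn about z gives the same grasp; the last joint's range is limited). The gripper opens to 85 mm and grips with 20 to 120 N. Pads are 22 mm wide; open, the fingers measure 114 mm over their backs; the gripper's body (76 mm by 85 mm) begins 54 mm behind the grasp point. The pads swing forward as they close: fully open they stand 13 mm farther back than shut.
Start: joints at [-1.255, 0.477, 0.022, 1.555, -0.011, 1.109, -0.083], TCP at [0.278, 0.615, 0.231] pointing down, gripper open.
Joint ranges: [-2.96, 2.96], [-0.34, 2.1], [-1.41, 1.46], [0.24, 2.44], [-1.37, 4.51], [0.17, 1.92], [-2.96, 2.96]. Speed limits (rad/s): [2.39, 2.39, 3.14, 3.14, 3.14, 3.14, 3.14].

### API

Orientations are given as a unit quaternion [w, x, y, z].
In Python, from station import get_obs, read_camera, calibration, hand_in, recognise, outline_of, place_of gives the robot as it stands.
- The arm moves only by the tool move_arm, never from a script. Its argument "steps" is a list of rows, each an object with "fingers": the finger opening in mm, from 0 to 85.4; "translation": the shift along the world's x, y, z in mm, a list of three; "turn": the turn about the world's z in rad. In form: [{"fingers": fingers, "translation": [dx, dy, dz], "turn": turn}, ...]. A call has 1 to 10 rows; each row shifts and turns the commanded pose from where the row before left it; what a row does not reach is not made up. A row lasts 1/8 s, in which the tool goes at most 62.5 mm and 10.7 degrees, less where a joint would pass 70% of its speed; a pose out of reach is approached as far as the arm can. A call with a gripper value outside its range is refused whole. The fingers move at their own pace and stop on an object; "newtons" is the grip in N (left out, the last holds). Time passes only in rows, so rows that do not move let the fingers close. It gives the time, the measured TCP pose, the force and the opening at its end, in the units of the state.
- get_obs(): the state, without advancing time (a new reading comes with each control period).
- read_camera(name): name is "scene" or "side" or "wrist"; returns the picture (384x512x3 uint8, blue, green, red); there is no depth.
- calibration(name): a dict with "camera_matrix" (3x3 intrinsics, pixels), "rvec" (rotation vector, rad) and "tvec" (3), from world to camera coordinates, as OpenCV has them. Camera axes: x right, y down, z forward; pixel columns grow to the right and rows downward; lengths in m; the calibration is good to about 2 mm. A picture is of the moment at which its call begins: read the wrist's pose just before it. calibration takes no time and is no camera call; for the wrist camera it gives the pose at the moment of the call.
- hand_in(): hands the job in, once; it reports no verdict.
Trained networks look in the newest picture that a camera, given by its name, has taken for a name from the list of things; names that differ only in an ending like _2 or _b are one class to them, and where a whole thing is asked for, a point or a joint stands for the part that bears it (a point fixed in the world has none). Each returns a list of dicts, best first, with "conf" (0 to 1); they miss things now and then, are a little off and sometimes report something else, mostly with a low value. They report only what shows in the picture. A call takes as long as a camera call. They do not tell look-alikes from the thing itself.
- recognise(camera, name): "xy" ([column, row] in pixels, amid what is visible of it).
- outline_of(camera, name): "mask" (384x512 bool, what is visible of it) and "xy" ([column, row] in pixels, amid what is visible of it).
- place_of(camera, name): "xy" ([column, row] in pixels: a listed point, or the origin of a listed thing).
The state is a dict: "t": time; "q": joint angles; "joint_vel": joint speeds; "joint_torque": joint torques, N m; "eef_pos": TCP position; "tool_rot": TCP orientation; "contact_force": force on the tool from outside, world axes, zero at the start; "torque": the same for the moment, N m; "gripper_width": opening from 0.0 (shut) to 1.0 (fully open).
Only numpy, scipy, OpenCV 4.12 (cv2) and the standard library are available. Lean on these libraries where they do the work, as an engineer would, in place of code of your own. Each camera call takes 0.05 s, during which the arm holds its last target.

## Working session

There is one attempt and no reset: what is moved stays moved. The work goes in short steps, Python scripts to look and compute and a tool call to move; the robot and the scene stay as the last step left them, time stands still between calls to the robot, and variables do not carry over. Pictures are saved under pics/ and viewed, and the job is handed in when it is done.

Besides the shell and the picture viewer there is one more tool, called as name(argument=value, ...) on one line, values as JSON. move_arm: Moves the arm, as the interface text tells. Its arguments: {"type":"object","properties":{"steps":{"type":"array"},"newtons":{"type":"number"}},"required":["steps"]}

```bash
ls; mkdir -p pics
cat > h.py <<'E'
import numpy as np,cv2
from station import *
def snap(n,f):
    im=read_camera(n); cv2.imwrite('pics/'+f,im); return im
def ray(n,uv,cal=None):
    c=cal or calibration(n)
    K=np.array(c["camera_matrix"]);R=cv2.Rodrigues(np.array(c["rvec"],float))[0];t=np.array(c["tvec"],float).ravel()
    d=R.T@np.linalg.inv(K)@np.array([uv[0],uv[1],1.]);o=-R.T@t
    return o,d
def at(n,uv,z,cal=None):
    o,d=ray(n,uv,cal); return o+d*(z-o[2])/d[2]
def proj(n,p,cal=None):
    c=cal or calibration(n)
    q,_=cv2.projectPoints(np.array(p,float).reshape(-1,1,3),np.array(c["rvec"],float),np.array(c["tvec"],float),np.array(c["camera_matrix"],float),None)
    return q.reshape(-1,2)
def tri(obs):
    # obs list of (o,d)
    A=np.zeros((3,3));b=np.zeros(3)
    for o,d in obs:
        d=d/np.linalg.norm(d);P=np.eye(3)-np.outer(d,d);A+=P;b+=P@o
    x=np.linalg.solve(A,b)
    r=[np.linalg.norm((np.eye(3)-np.outer(d,d)/(d@d))@(x-o)) for o,d in obs]
    return x,r
E
python3 - <<'E'
from h import *
np.set_printoptions(precision=3,suppress=True)
for n in("scene","side","wrist"):
    snap(n,n+'0.png'); o,d=ray(n,(256,192)); print(n,o,d)
o=get_obs();print(o)
E
```

```text
pics
scene [0.979 0.783 0.925] [-0.37  -0.636 -0.677]
side [-0.111 -0.748  0.982] [ 0.469  0.578 -0.668]
wrist [0.213 0.642 0.372] [ 0.261 -0.121 -0.958]
{'t': 0.15, 'q': array([-1.255,  0.478,  0.022,  1.556, -0.012,  1.109, -0.083]), 'joint_vel': array([-0.   , -0.002, -0.001, -0.003, -0.001, -0.002,  0.001]), 'joint_torque': array([  0.003, -59.692,   1.61 , -28.149,   0.013,   0.007,  -0.   ]), 'eef_pos': array([0.277, 0.615, 0.231]), 'tool_rot': array([ 0.   ,  0.84 ,  0.543, -0.001]), 'contact_force': array([ 0.694,  0.372, -0.664]), 'torque': array([0.039, 0.032, 0.031]), 'gripper_width': 0.9970220066664511}
```

View pics/scene0.png

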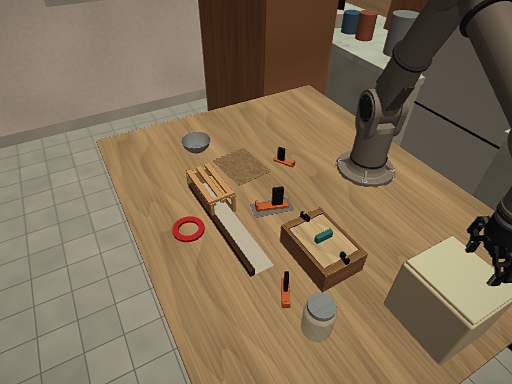

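View pics/side0.png

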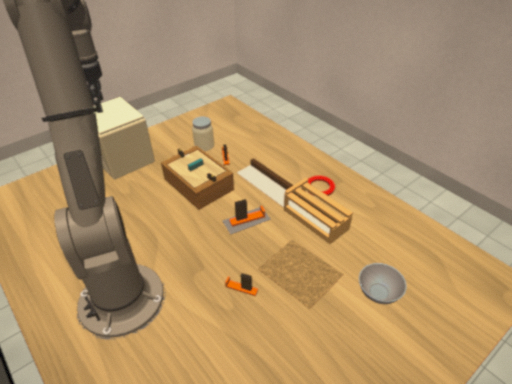

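View pics/wrist0.png

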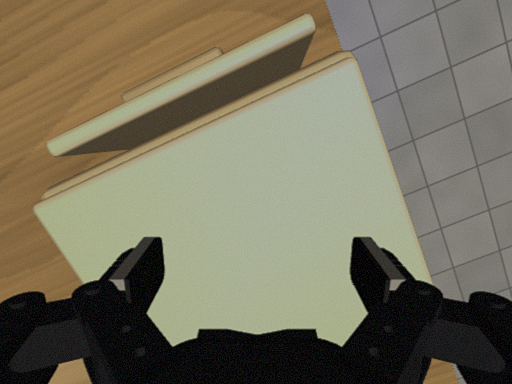

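The scene view shows three push sticks: on the grey pad at (272,201), a smaller one at (285,158) and another at (286,290). The crate is at (323,247) with its black turn buttons at (305,216) and (345,258), the mat at (241,166), the lane from (222,207) to (260,268), and the shelf at (212,187). The arm hovers just above the rice bin.

Run:
```python
from h import *
np.set_printoptions(precision=3,suppress=True)
names="lane shelf_mouth crate turn_left_pivot turn_right_pivot panel_grip mat_c stick_grip pad_c bowl jar potring".split()
zs=dict(lane=0,shelf_mouth=.034,crate=0,turn_left_pivot=.094,turn_right_pivot=.094,panel_grip=.0945,mat_c=.004,stick_grip=.068,pad_c=.003,bowl=0,jar=0,potring=0)
for nm in names:
    for c in("scene","side"):
        r=place_of(c,nm)
        print(nm,c,[(np.round(x["xy"],1).tolist(),round(x["conf"],2),at(c,x["xy"],zs[nm])[:2].round(3).tolist()) for x in r[:4]])
for c in("scene","side"):
    im=read_camera(c)
    if c=="scene": cv2.imwrite('pics/sc_crop.png',cv2.resize(im[130:320,170:390],None,fx=3.5,fy=3.1,interpolation=cv2.INTER_CUBIC))
    else: cv2.imwrite('pics/sd_crop.png',cv2.resize(im[100:310,150:400],None,fx=3.2,fy=2.8,interpolation=cv2.INTER_CUBIC))
```

```text
lane scene [([215.8, 218.5], 0.81, [0.668, -0.033])]
lane side [([299.5, 201.1], 0.68, [0.665, -0.036]), ([374.4, 292.5], 0.68, [0.561, -0.448]), ([196.5, 184.6], 0.22, [0.436, 0.278])]
shelf_mouth scene [([342.0, 257.1], 0.72, [0.403, 0.334]), ([228.7, 209.5], 0.7, [0.621, -0.021])]
shelf_mouth side [([293.9, 195.5], 0.6, [0.643, -0.028])]
crate scene [([319.9, 252.7], 0.91, [0.433, 0.268])]
crate side [([197.8, 185.0], 0.97, [0.438, 0.273])]
turn_left_pivot scene [([323.1, 235.0], 0.63, [0.439, 0.271]), ([344.5, 258.1], 0.57, [0.438, 0.37])]
turn_left_pivot side [([174.2, 152.1], 0.57, [0.423, 0.389])]
turn_right_pivot scene [([302.8, 215.0], 0.51, [0.445, 0.171])]
turn_right_pivot side [([376.5, 293.3], 0.62, [0.499, -0.482]), ([214.5, 179.2], 0.56, [0.446, 0.163])]
panel_grip scene [([320.5, 233.0], 0.72, [0.441, 0.261]), ([276.7, 192.6], 0.34, [0.463, 0.039])]
panel_grip side [([193.3, 165.3], 0.69, [0.433, 0.275])]
mat_c scene []
mat_c side [([300.6, 267.6], 0.7, [0.46, -0.251]), ([237.6, 223.0], 0.48, [0.429, 0.019])]
stick_grip scene [([280.0, 193.4], 0.93, [0.438, 0.025]), (
[... 171 characters left out ...]
), ([224.4, 149.6], 0.56, [0.594, 0.31]), ([205.8, 143.6], 0.51, [0.562, 0.39])]
pad_c scene [([277.5, 204.6], 0.53, [0.438, 0.015])]
pad_c side [([242.1, 223.2], 0.84, [0.441, 0.009])]
bowl scene [([216.1, 216.0], 0.62, [0.662, -0.044]), ([195.3, 144.0], 0.56, [0.557, -0.499]), ([323.0, 235.0], 0.21, [0.378, 0.212])]
bowl side [([378.6, 292.9], 0.76, [0.569, -0.457])]
jar scene [([313.7, 326.3], 0.67, [0.601, 0.462]), ([320.7, 255.0], 0.24, [0.437, 0.277])]
jar side [([204.9, 144.3], 0.7, [0.606, 0.473])]
potring scene [([189.7, 230.4], 0.79, [0.771, -0.025]), ([325.2, 233.9], 0.21, [0.368, 0.212])]
potring side [([314.7, 184.9], 0.61, [0.769, -0.01]), ([194.0, 163.9], 0.42, [0.498, 0.39])]
```

View pics/sc_crop.png

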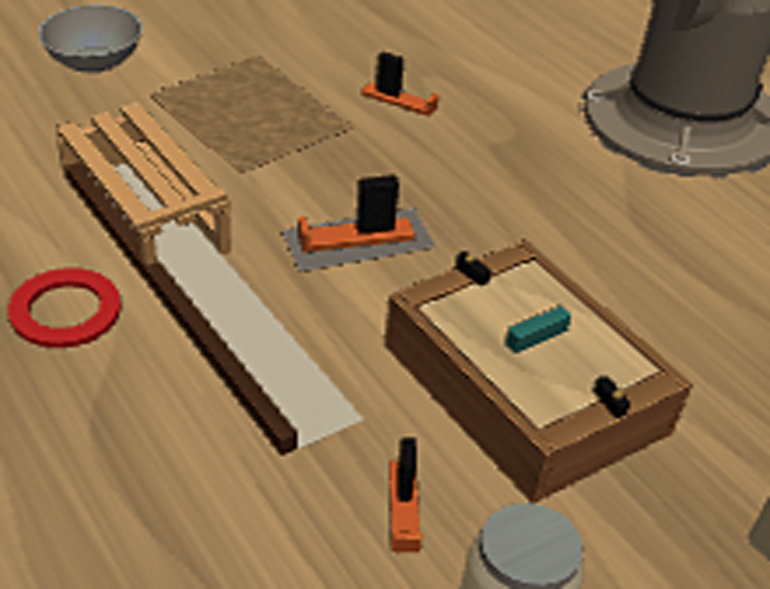

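View pics/sd_crop.png

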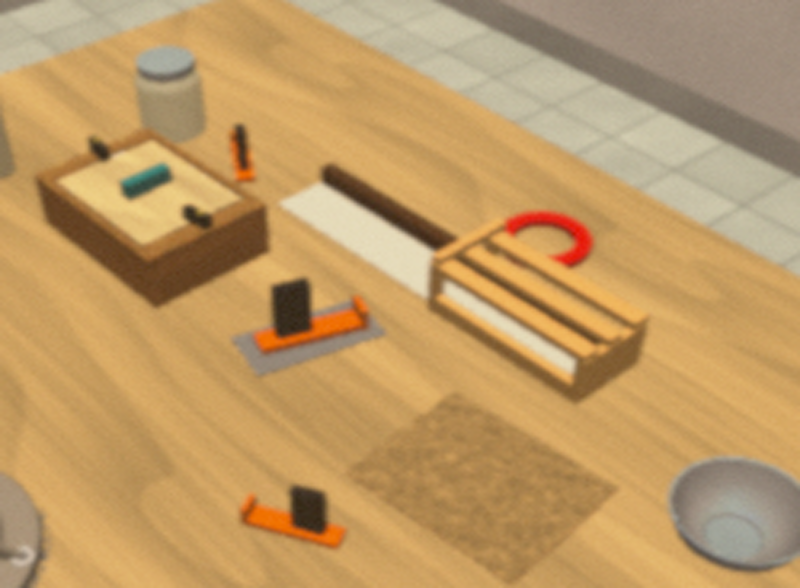

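move_arm(steps=[{"fingers":85,"translation":[0,0,50],"turn":0},{"fingers":85,"translation":[0,0,50],"turn":0},{"fingers":85,"translation":[17,-40,0],"turn":0.053},{"fingers":85,"translation":[17,-40,0],"turn":0.053},{"fingers":85,"translation":[17,-40,0],"turn":0.053},{"fingers":85,"translation":[17,-40,0],"turn":0.053},{"fingers":85,"translation":[17,-40,0],"turn":0.053},{"fingers":85,"translation":[17,-40,0],"turn":0.053},{"fingers":85,"translation":[17,-40,0],"turn":0.053},{"fingers":85,"translation":[17,-40,0],"turn":0.053}])

```text
t: 2.7
eef_pos: [0.414, 0.2939, 0.3315]
tool_rot: [-0.0, 0.706, 0.708, 0.0]
contact_force: [0.8, -0.1, -0.4]
gripper_width: 0.99
```

Run:
```python
from h import *
np.set_printoptions(precision=3,suppress=True)
im=snap("wrist","w1.png");cal=calibration("wrist");print(get_obs()["eef_pos"],get_obs()["tool_rot"])
for nm,z in(("turn_left_pivot",.094),("turn_right_pivot",.094),("panel_grip",.0945),("crate",0)):
    print(nm,[(np.round(x["xy"],1).tolist(),round(x["conf"],2),at("wrist",x["xy"],z,cal)[:2].round(4).tolist()) for x in place_of("wrist",nm)])
```

```text
[0.417 0.288 0.332] [ 0.001  0.708  0.706 -0.   ]
turn_left_pivot [([323.7, 176.2], 0.53, [0.4407, 0.369])]
turn_right_pivot [([159.3, 180.5], 0.73, [0.4453, 0.1641])]
panel_grip [([238.6, 179.6], 0.57, [0.4444, 0.2632])]
crate []
```

View pics/w1.png

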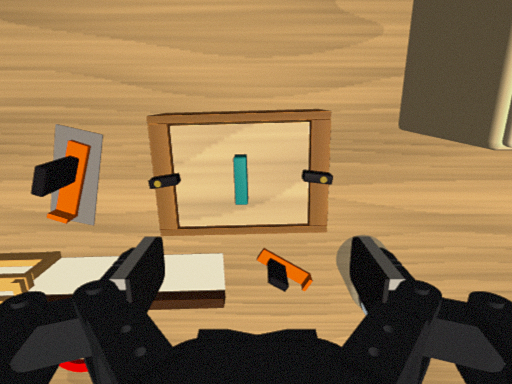

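Run:
```python
from h import *
im=cv2.imread('pics/w1.png')
cv2.imwrite('pics/w1c.png',cv2.resize(im[95:245,135:345],None,fx=3.8,fy=3.8,interpolation=cv2.INTER_CUBIC))
```

```text
(no output)
```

View pics/w1c.png

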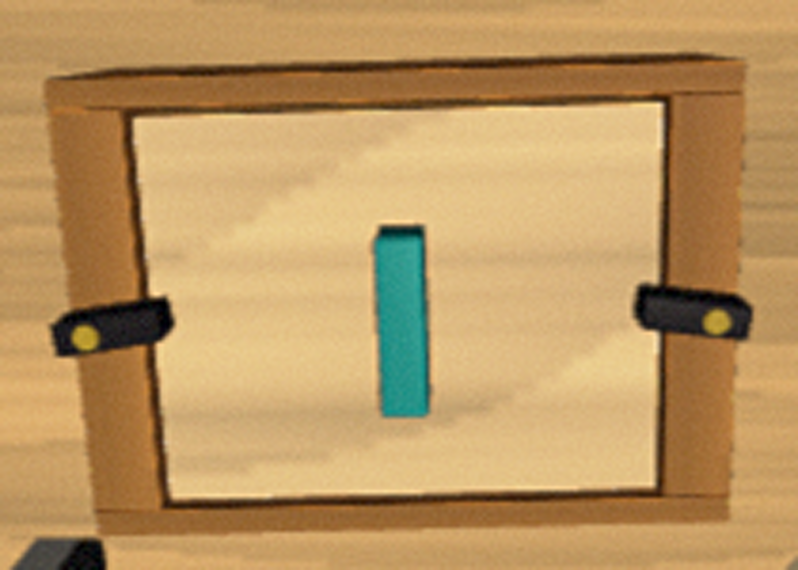

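Run:
```python
from h import *
np.set_printoptions(precision=4,suppress=True)
cal=calibration("wrist")
P=lambda u,v,z: at("wrist",(135+(u+.5)/3.8-.5,95+(v+.5)/3.8-.5),z,cal)
c=[P(47,82,.082),P(745,63,.082),P(727,518,.082),P(100,534,.082)]
for p in c:print(p)
print("centre",np.mean(c,0),"yaw",np.degrees([np.arctan2(-(c[1]-c[0])[0],(c[1]-c[0])[1]),np.arctan2(-(c[2]-c[3])[0],(c[2]-c[3])[1])]))
print([np.linalg.norm(c[i]-c[i-1]) for i in range(4)])
L=P(716,321,.104);R=P(85,337,.104);print(L,R,(L+R)/2,np.linalg.norm(L-R), np.degrees(np.arctan2(-(L-R)[0],(L-R)[1])))
h=[P(376,237,.107),P(425,237,.107),P(429,416,.107),P(382,416,.107)];print(np.array(h),np.mean(h,0))
print(P(637,305,.104),P(172,318,.104))
```

```text
[0.3639 0.1616 0.082 ]
[0.3582 0.3847 0.082 ]
[0.5152 0.3882 0.082 ]
[0.521  0.1654 0.082 ]
centre [0.4396 0.275  0.082 ] yaw [1.471  1.4925]
[np.float64(0.1571882522870824), np.float64(0.22317381224681407), np.float64(0.15710546549770738), np.float64(0.22287030250610113)]
[0.4375 0.3754 0.104 ] [0.4425 0.1736 0.104 ] [0.44   0.2745 0.104 ] 0.2018743170846282 1.429212221204579
[[0.4096 0.2677 0.107 ]
 [0.4097 0.2829 0.107 ]
 [0.4683 0.2836 0.107 ]
 [0.4683 0.2684 0.107 ]] [0.439  0.2756 0.107 ]
[0.4322 0.35   0.104 ] [0.4363 0.2019 0.104 ]
```

The crop shows crate corners and brass pivots; they give crate centre (0.440, 0.275), yaw 0.025 rad and a pivot spacing of 202 mm, as stated. Next I'll push the left button with shut fingers.

move_arm(steps=[{"fingers":0,"translation":[-4,32,-40],"turn":0},{"fingers":0,"translation":[-3,32,-50],"turn":0},{"fingers":0,"translation":[0,0,-50],"turn":0},{"fingers":0,"translation":[0,0,-40],"turn":0},{"fingers":0,"translation":[0,0,-20],"turn":0},{"fingers":0,"translation":[0,0,0],"turn":0},{"fingers":0,"translation":[0,0,0],"turn":0}])

```text
t: 3.82
eef_pos: [0.4066, 0.3606, 0.1322]
tool_rot: [-0.0, 0.707, 0.708, 0.001]
contact_force: [0.4, 0.8, 0.5]
gripper_width: -0.002
```

Run:
```python
from h import *
snap("wrist","w2.png"); print(get_obs()["eef_pos"])
print(proj("wrist",get_obs()["eef_pos"]))
```

```text
[0.40693847 0.36054354 0.1325109 ]
[[259.18518856 246.27621951]]
```

View pics/w2.png

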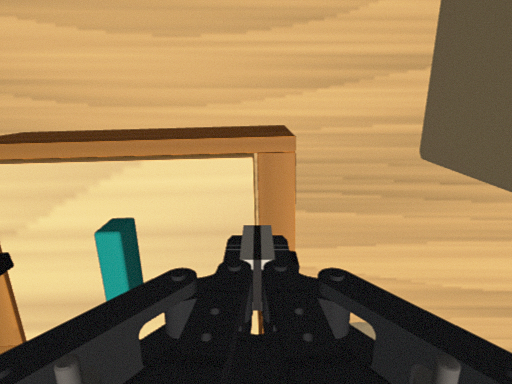

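move_arm(steps=[{"fingers":0,"translation":[0,-7,-22],"turn":0},{"fingers":0,"translation":[0,0,-20],"turn":0},{"fingers":0,"translation":[5,0,0],"turn":0},{"fingers":0,"translation":[8,0,0],"turn":0},{"fingers":0,"translation":[8,0,0],"turn":0},{"fingers":0,"translation":[8,0,0],"turn":0},{"fingers":0,"translation":[8,0,0],"turn":0},{"fingers":0,"translation":[4,0,0],"turn":0},{"fingers":0,"translation":[0,0,0],"turn":0}])

```text
t: 5.0
eef_pos: [0.4487, 0.3521, 0.0895]
tool_rot: [0.0, 0.707, 0.707, 0.001]
contact_force: [0.1, -2.2, 0.1]
gripper_width: -0.0
```

Run:
```python
from h import *
im=snap("scene","s3.png"); print(get_obs()["eef_pos"])
cv2.imwrite('pics/s3c.png',cv2.resize(im[170:310,260:390],None,fx=5,fy=4,interpolation=cv2.INTER_CUBIC))
```

```text
[0.44861363 0.35213936 0.08951063]
```

View pics/s3c.png

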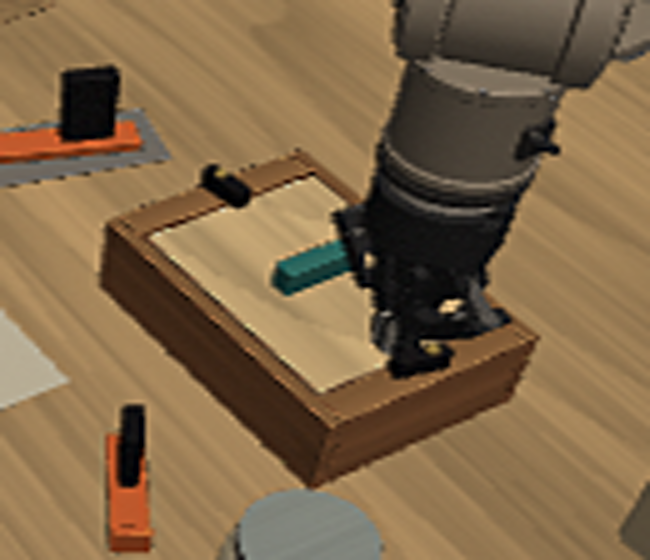

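The left button at crop (420,358) is now turned along the rim, so I'll nudge it a bit further and then do the right one.

move_arm(steps=[{"fingers":0,"translation":[6,0,0],"turn":0},{"fingers":0,"translation":[0,0,0],"turn":0},{"fingers":0,"translation":[0,-6,30],"turn":0},{"fingers":0,"translation":[-10,-40,10],"turn":0},{"fingers":0,"translation":[-16,-50,0],"turn":0},{"fingers":0,"translation":[-16,-50,0],"turn":0},{"fingers":0,"translation":[0,-9,0],"turn":0},{"fingers":0,"translation":[0,0,-20],"turn":0},{"fingers":0,"translation":[0,0,-20],"turn":0},{"fingers":0,"translation":[0,0,0],"turn":0}])

```text
t: 6.3
eef_pos: [0.4115, 0.1981, 0.0886]
tool_rot: [-0.0, 0.707, 0.708, -0.0]
contact_force: [0.1, -0.5, 0.6]
gripper_width: 0.001
```

move_arm(steps=[{"fingers":0,"translation":[6,0,0],"turn":0},{"fingers":0,"translation":[8,0,0],"turn":0},{"fingers":0,"translation":[8,0,0],"turn":0},{"fingers":0,"translation":[8,0,0],"turn":0},{"fingers":0,"translation":[8,0,0],"turn":0},{"fingers":0,"translation":[7,0,0],"turn":0},{"fingers":0,"translation":[0,0,0],"turn":0},{"fingers":0,"translation":[0,6,30],"turn":0},{"fingers":0,"translation":[-8,20,50],"turn":0},{"fingers":60,"translation":[-10,51,30],"turn":0}])

```text
t: 7.55
eef_pos: [0.4405, 0.2725, 0.2018]
tool_rot: [0.001, 0.709, 0.705, 0.001]
contact_force: [0.1, 1.4, 0.8]
gripper_width: 0.199
```

Run:
```python
from h import *
im=snap("wrist","w4.png"); print(get_obs()["eef_pos"])
```

```text
[0.43915329 0.28371992 0.20548358]
```

View pics/w4.png

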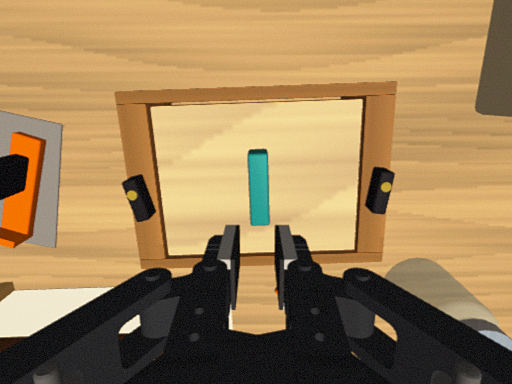

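Run:
```python
from h import *
im=cv2.imread('pics/w4.png')
cv2.imwrite('pics/w4c.png',np.hstack([cv2.resize(im[165:235,110:170],None,fx=6,fy=6,interpolation=cv2.INTER_CUBIC),cv2.resize(im[155:225,350:410],None,fx=6,fy=6,interpolation=cv2.INTER_CUBIC)]))
```

```text
(no output)
```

View pics/w4c.png

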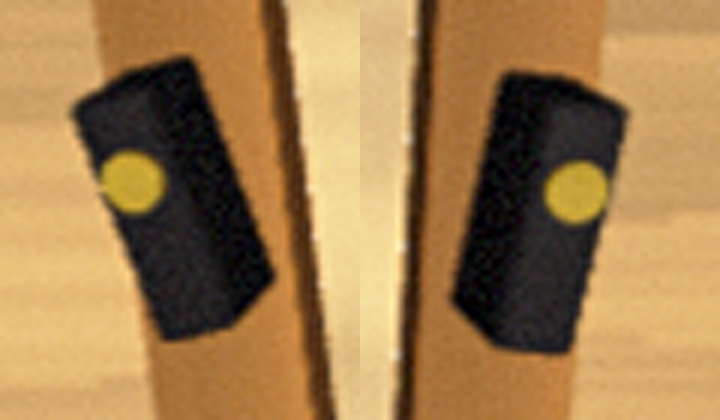

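Run:
```python
from h import *
A=lambda u,v,z=.104: at("wrist",(110+u/6,165+v/6),z)
B=lambda u,v,z=.104: at("wrist",(350+(u-360)/6,155+v/6),z)
for n,a,b in(("R",A(75,112),A(163,338)),("L",B(628,110),B(570,350))):
    d=b-a;print(n,a,b,np.linalg.norm(d)*1e3,np.degrees(np.arctan2(d[0],abs(d[1]))))
```

```text
R [0.43545629 0.1763393  0.104     ] [0.46779828 0.18471475 0.104     ] 33.40887095960883 75.48132521729956
L [0.42666995 0.39358062 0.104     ] [0.46074745 0.38984696 0.104     ] 34.28143022184206 83.74740849589868
```

Both are clear (about 1.34 and 1.43 rad), so I'll grasp the handle.

move_arm(steps=[{"fingers":50,"translation":[0,1,-20],"turn":0.025},{"fingers":50,"translation":[0,0,-40],"turn":0},{"fingers":50,"translation":[0,0,-30],"turn":0},{"fingers":50,"translation":[0,0,-22],"turn":0},{"fingers":50,"translation":[0,0,0],"turn":0},{"fingers":0,"translation":[0,0,0],"turn":0},{"fingers":0,"translation":[0,0,0],"turn":0},{"fingers":0,"translation":[0,0,0],"turn":0},{"fingers":0,"translation":[0,0,0],"turn":0}], newtons=50)

```text
t: 8.72
eef_pos: [0.4395, 0.2757, 0.0886]
tool_rot: [0.0, 0.698, 0.716, 0.001]
contact_force: [-0.0, -0.7, 6.8]
gripper_width: 0.179
```

Run:
```python
from h import *
np.set_printoptions(precision=4,suppress=True)
im=snap("scene","s5.png"); print(get_obs()["eef_pos"],get_obs()["gripper_width"])
for c,nm,z in(("side","mat_c",.004),("scene","mat_c",.004),):
  if c=="side": im=snap("side","d5.png")
  r=outline_of(c,nm); print(len(r))
  for c0,nn in ((c,nm),):
    for x in place_of(c0,nn): print(x["xy"],x["conf"],at(c0,x["xy"],z))
```

```text
[0.4395 0.2757 0.0886] 0.173621288432259
1
[301.6, 267.4] 0.59 [ 0.4628 -0.2523  0.004 ]
2
[242.6, 165.0] 0.94 [ 0.4421 -0.2559  0.004 ]
```

Run:
```python
from h import *
np.set_printoptions(precision=4,suppress=True)
S=lambda u,v: at("scene",(170+u/3.5,130+v/3.1),.004)
D=lambda u,v: at("side",(150+u/3.2,100+v/2.8),.004)
for c in ([S(150,96),S(260,57),S(352,127),S(243,172)],[D(455,394),D(617,489),D(513,582),D(348,468)]):
    print(np.array(c),np.mean(c,0));
    for i in range(4):
        d=c[i]-c[i-1];print(np.linalg.norm(d),np.degrees(np.arctan2(d[1],d[0])))
```

```text
[[ 0.5406 -0.3408  0.004 ]
 [ 0.3797 -0.358   0.004 ]
 [ 0.3591 -0.1658  0.004 ]
 [ 0.5137 -0.1469  0.004 ]] [ 0.4483 -0.2529  0.004 ]
0.1957916829967002 -82.09507701786738
0.16182243391350082 -173.90043568110812
0.1933294140370525 96.13028103197118
0.15577576681782784 6.969507006655739
[[ 0.5144 -0.1569  0.004 ]
 [ 0.537  -0.3502  0.004 ]
 [ 0.384  -0.3668  0.004 ]
 [ 0.3651 -0.1681  0.004 ]] [ 0.4501 -0.2605  0.004 ]
0.1496572345580166 4.296116791321146
0.19461771989390006 -83.30559330099203
0.15395010008189575 -173.78864573608823
0.19963123950299322 95.42616306742698
```

move_arm(steps=[{"fingers":0,"translation":[0,0,20],"turn":0},{"fingers":0,"translation":[0,0,40],"turn":0},{"fingers":0,"translation":[0,0,40],"turn":0},{"fingers":0,"translation":[0,0,30],"turn":0},{"fingers":0,"translation":[0,0,0],"turn":0}])

```text
t: 9.65
eef_pos: [0.4397, 0.2761, 0.2195]
tool_rot: [0.0, 0.698, 0.716, 0.003]
contact_force: [-0.8, -0.1, -2.4]
gripper_width: 0.172
```

Run:
```python
from h import *
print(get_obs()["eef_pos"],get_obs()["gripper_width"])
im=snap("wrist","w6.png")
im=snap("scene","s6.png")
```

```text
[0.4396728  0.27612872 0.21953131] 0.17201993920694794
```

View pics/w6.png

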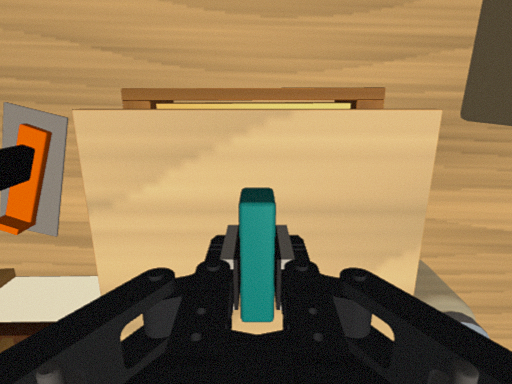

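View pics/s6.png

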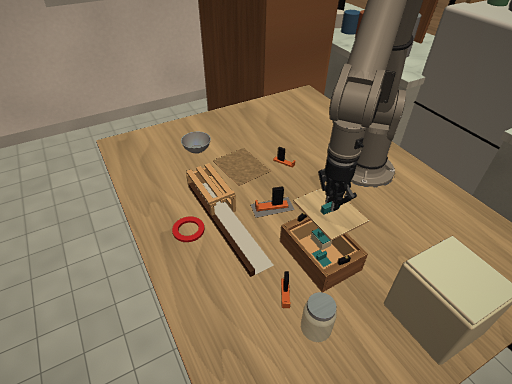

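The panel is lifted and hangs level, and the crate shows teal-lidded tubs. The two views put the mat centre at about (0.450, -0.256), yaw about 0.1 rad.

move_arm(steps=[{"fingers":0,"translation":[6,-30,0],"turn":0.01},{"fingers":0,"translation":[8,-55,0],"turn":0.01},{"fingers":0,"translation":[8,-55,0],"turn":0.01},{"fingers":0,"translation":[8,-55,0],"turn":0.01},{"fingers":0,"translation":[0,-55,0],"turn":0.01},{"fingers":0,"translation":[-4,-55,0],"turn":0.01},{"fingers":0,"translation":[-4,-55,0],"turn":0.01},{"fingers":0,"translation":[-4,-55,0],"turn":0.01},{"fingers":0,"translation":[-4,-55,0],"turn":0},{"fingers":0,"translation":[-3,-50,0],"turn":0}])

```text
t: 11.0
eef_pos: [0.4481, -0.2462, 0.2157]
tool_rot: [-0.001, 0.669, 0.743, -0.001]
contact_force: [1.2, -0.2, -2.1]
gripper_width: 0.172
```

move_arm(steps=[{"fingers":0,"translation":[0,-11,-40],"turn":0},{"fingers":0,"translation":[0,0,-50],"turn":0},{"fingers":0,"translation":[0,0,-50],"turn":0},{"fingers":0,"translation":[0,0,-25],"turn":0},{"fingers":0,"translation":[0,0,-20],"turn":0},{"fingers":0,"translation":[0,0,0],"turn":0},{"fingers":0,"translation":[0,0,0],"turn":0}])

```text
t: 11.88
eef_pos: [0.4493, -0.2557, 0.0322]
tool_rot: [-0.0, 0.669, 0.743, -0.0]
contact_force: [0.7, 0.6, -1.9]
gripper_width: 0.172
```

Run:
```python
from h import *
im=snap("wrist","w7.png")
im=snap("side","d7.png")
```

```text
(no output)
```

View pics/w7.png

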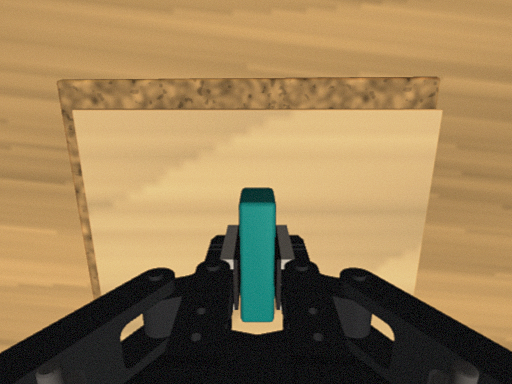

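View pics/d7.png

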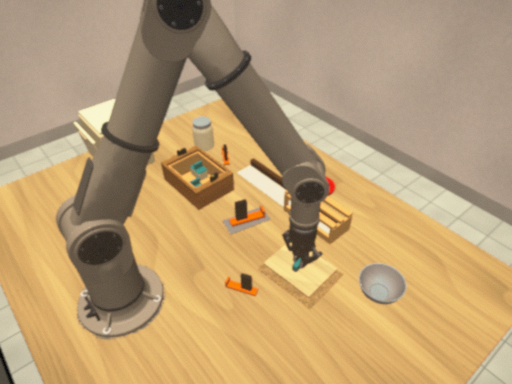

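move_arm(steps=[{"fingers":0,"translation":[0,-4,-8],"turn":0},{"fingers":0,"translation":[0,0,-5],"turn":0},{"fingers":0,"translation":[0,0,-1],"turn":0},{"fingers":0,"translation":[0,0,0],"turn":0},{"fingers":30,"translation":[0,0,0],"turn":0},{"fingers":40,"translation":[0,0,0],"turn":0},{"fingers":40,"translation":[0,0,0],"turn":0},{"fingers":40,"translation":[0,0,40],"turn":0},{"fingers":40,"translation":[0,0,50],"turn":0},{"fingers":40,"translation":[0,0,50],"turn":0}])

```text
t: 13.22
eef_pos: [0.4493, -0.2596, 0.1596]
tool_rot: [-0.0, 0.669, 0.743, -0.0]
contact_force: [0.5, 0.2, -0.3]
gripper_width: 0.466
```

Run:
```python
from h import *
im=snap("wrist","w8.png")
print(get_obs()["eef_pos"])
cal=calibration("scene")
im=snap("scene","s8.png")
cv2.imwrite('pics/s8c.png',cv2.resize(im[130:320,170:390],None,fx=3.5,fy=3.1,interpolation=cv2.INTER_CUBIC))
```

```text
[ 0.45236569 -0.26170158  0.16561842]
```

View pics/w8.png

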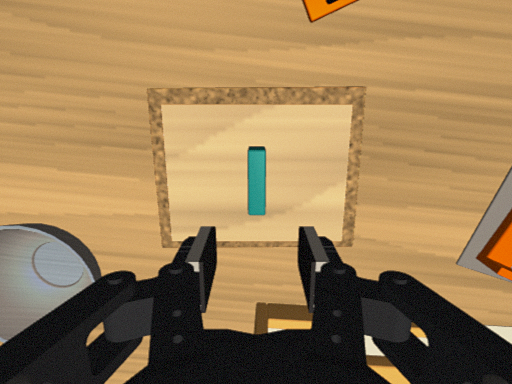

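View pics/s8c.png

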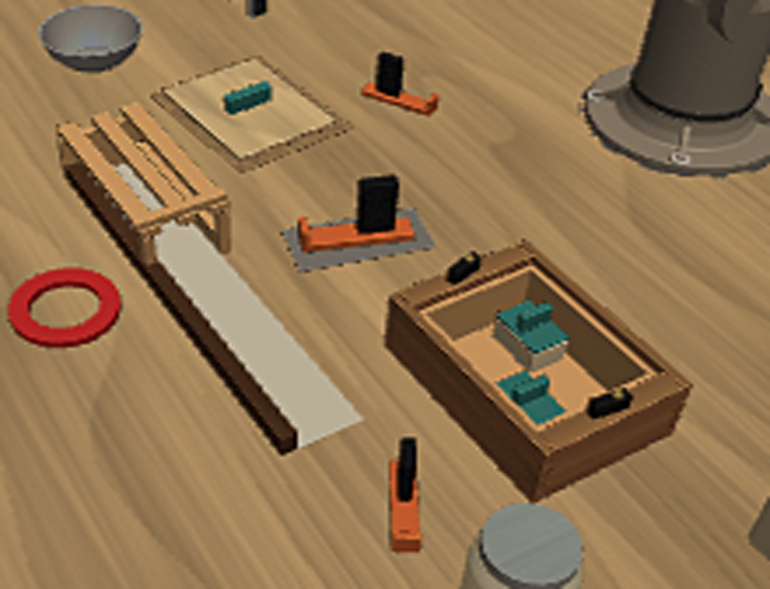

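The panel lies on the mat, and two tubs show in the crate at crop (530,330) and (530,395). Next I'll look at the lane from above on the way to the crate.

move_arm(steps=[{"fingers":40,"translation":[5,30,50],"turn":-0.01},{"fingers":40,"translation":[10,50,50],"turn":-0.01},{"fingers":40,"translation":[10,55,50],"turn":-0.01},{"fingers":40,"translation":[10,55,40],"turn":-0.01},{"fingers":40,"translation":[10,55,0],"turn":-0.01},{"fingers":40,"translation":[10,55,0],"turn":-0.01},{"fingers":40,"translation":[10,50,0],"turn":-0.01},{"fingers":40,"translation":[0,0,0],"turn":-0.01},{"fingers":40,"translation":[0,0,0],"turn":0}])

```text
t: 14.45
eef_pos: [0.5104, 0.0694, 0.3293]
tool_rot: [-0.0, 0.698, 0.716, -0.001]
contact_force: [-0.4, -0.1, 0.2]
gripper_width: 0.466
```

Run:
```python
from h import *
im=snap("wrist","w9.png")
print(get_obs()["eef_pos"])
```

```text
[0.51049432 0.06864592 0.3294923 ]
```

View pics/w9.png

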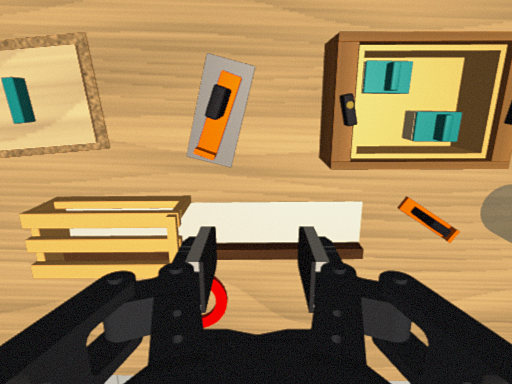

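Run:
```python
from h import *
im=cv2.imread('pics/w9.png')
cv2.imwrite('pics/w9a.png',cv2.resize(im[180:280,170:370],None,fx=4,fy=4,interpolation=cv2.INTER_CUBIC))
cv2.imwrite('pics/w9b.png',cv2.resize(im[25:175,315:512],None,fx=4,fy=4,interpolation=cv2.INTER_CUBIC))
cv2.imwrite('pics/w9d.png',cv2.resize(im[45:175,170:270],None,fx=4.5,fy=4.5,interpolation=cv2.INTER_CUBIC))
```

```text
(no output)
```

View pics/w9a.png

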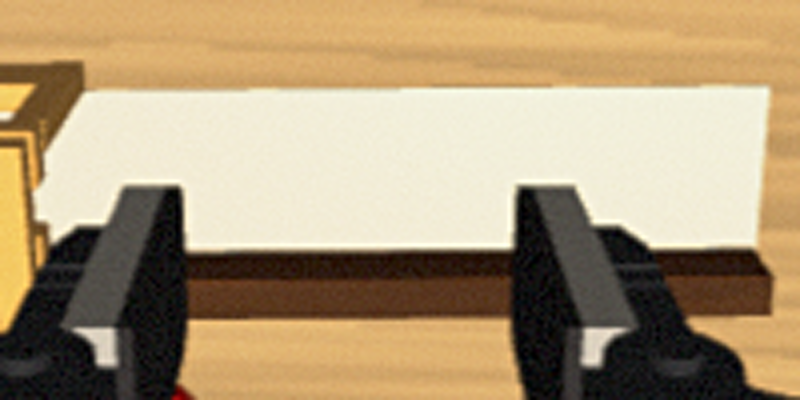

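View pics/w9b.png

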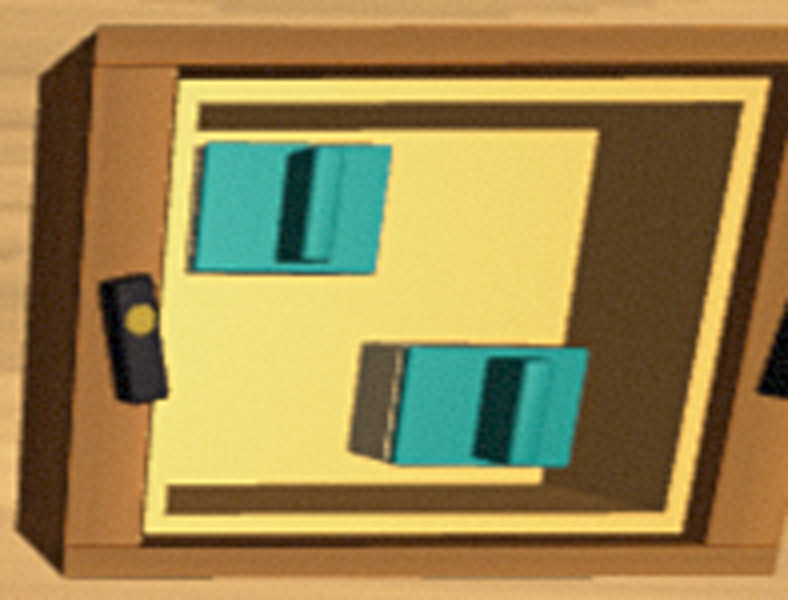

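View pics/w9d.png

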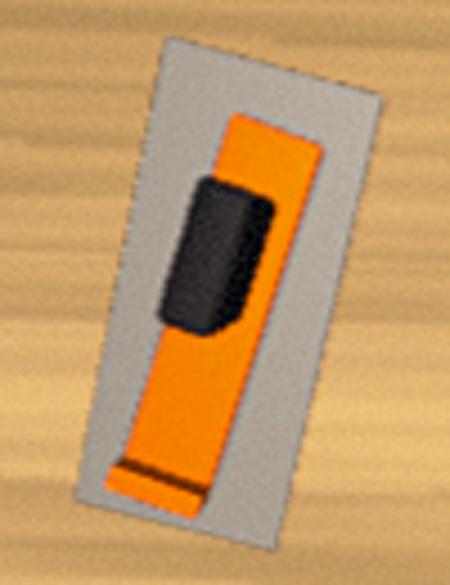

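Run:
```python
from h import *
np.set_printoptions(precision=4,suppress=True)
A=lambda u,v,z: at("wrist",(170+u/4,180+v/4),z)[:2]
B=lambda u,v,z: at("wrist",(315+u/4,25+v/4),z)[:2]
D=lambda u,v,z: at("wrist",(170+u/4.5,45+v/4.5),z)[:2]
deg=lambda d: np.degrees(np.arctan2(d[1],d[0]))
print("lane near",A(100,90.5,0),A(770,87,0),deg(A(770,87,0)-A(100,90.5,0)))
f1,f2=A(200,249,0),A(757,247,0)
print("face",f1,f2,deg(f2-f1),"end len",np.linalg.norm(A(770,87,0)-A(757,247,0)))
u=(f2-f1)/np.linalg.norm(f2-f1)
print("origin from end", f2-u*.270, "alt w/ near yaw",)
print("fence end top", A(770,275,.028),A(752,250,.028))
print("crate inner, tub rib tops")
r1=[B(318,148,.068),B(345,148,.068),B(328,262,.068),B(300,262,.068)]
r2=[B(527,358,.068),B(552,358,.068),B(540,463,.068),B(512,463,.068)]
l1=[B(205,143,.044),B(391,146,.044),B(375,273,.044),B(190,270,.044)]
l2=[B(408,345,.044),B(588,348,.044),B(568,466,.044),B(393,464,.044)]
for n,c in(("r1",r1),("r2",r2),("l1",l1),("l2",l2)):
    print(n,np.mean(c,0),[round(float(np.linalg.norm(c[i]-c[i-1])),4) for i in range(4)],"xdir",deg(c[3]-c[0]),deg(c[2]-c[1]),"y",deg(c[1]-c[0]),deg(c[2]-c[3]))
rc=[D(235,113,.015),D(323,150,.015)]
e=[D(127,460,.015),D(213,480,.015)]
print("stick rear",rc,np.mean(rc,0),np.linalg.norm(rc[0]-rc[1]),deg(e[0]-rc[0]),deg(e[1]-rc[1]),deg(rc[1]-rc[0]))
print("nose top front?",D(105,483,.003),D(197,518,.003),D(120,460,.035),D(208,493,.035))
d=np.mean([e[0]-rc[0],e[1]-rc[1]],0);d/=np.linalg.norm(d);print("grip",np.mean(rc,0)+.04*d)
p=[D(165,38,.003),D(383,98,.003),D(275,548,.003),D(77,498,.003)];print("pad",np.mean(p,0),deg(p[3]-p[0]),deg(p[2]-p[1]),[np.linalg.norm(p[i]-p[i-1]) for i in range(4)])
for nm,z in(("stick_grip",.068),("pad_c",.003),("tub1_c",.037),("shelf_mouth",.034),("lane",0)):
  print(nm,[(np.round(x["xy"],1).tolist(),round(x["conf"],2),at("wrist",x["xy"],z)[:2].round(4).tolist()) for x in place_of("wrist",nm)])
```

```text
lane near [ 0.6009 -0.028 ] [0.5934 0.2366] 91.62403179407698
face [0.6685 0.0109] [0.6624 0.2391] 91.5293956860096 end len 0.06905232765100093
origin from end [ 0.6696 -0.0308] alt w/ near yaw
fence end top [0.6609 0.2352] [0.6505 0.2271]
crate inner, tub rib tops
r1 [0.4105 0.234 ] [0.0328, 0.0081, 0.0327, 0.0086] xdir -1.5696926010591952 -0.7004068884636019 y 91.32131473132272 91.31899297877199
r2 [0.4703 0.3093] [0.0328, 0.0078, 0.0329, 0.009] xdir 2.297796485142108 4.281826966923591 y 91.31695159241376 91.31462245177103
l1 [0.41   0.2337] [0.0387, 0.0592, 0.0387, 0.0604] xdir -0.5328247211086545 1.2819103837234551 y 90.46006755696376 90.43014432193866
l2 [0.471  0.3089] [0.0393, 0.0598, 0.039, 0.0595] xdir 1.7969272170364747 1.4650296382338406 y 90.39036793737064 90.66230613172407
stick rear [array([0.404 , 0.0179]), array([0.414 , 0.0448])] [0.409  0.0314] 0.028628714403329546 -18.51294009927797 -18.730866187801055 69.50637154886557
nose top front? [ 0.5203 -0.0275] [0.5314 0.003 ] [ 0.5075 -0.0162] [0.5172 0.0109]
grip [0.4469 0.0186]
pad [0.4615 0.0126] -12.679082480982226 -13.111036167851797 [np.float64(0.147308204938204), np.float64(0.06919396147907737), np.float64(0.14737053844278775), np.float64(0.06808350714211411)]
stick_grip [([214.9, 102.3], 0.78, [0.4461, 0.014]), ([434.9, 222.1], 0.57, [0.5989, 0.3149])]
pad_c [([221.6, 97.0], 0.91, [0.4396, 0.0154])]
tub1_c [([385.6, 77.7], 0.8, [0.4107, 0.2343]), ([216.1, 101.2], 0.3, [0.4453, 0.0119])]
shelf_mouth [([191.6, 230.2], 0.66, [0.6339, -0.0276]), ([218.6, 101.8], 0.59, [0.4461, 0.0151])]
lane [([193.1, 244.0], 0.92, [0.6736, -0.0329])]
```

The lane measurements agree with the stated sizes (strip 69 mm wide, yaw 0.027 rad, origin (0.6696, -0.031)). There are two tubs, at (0.410, 0.234) and (0.4705, 0.309). The stick on the pad is the large one (120 mm sole).

move_arm(steps=[{"fingers":28,"translation":[-20,33,0],"turn":-0.02},{"fingers":28,"translation":[-30,44,-20],"turn":0},{"fingers":28,"translation":[-30,44,-30],"turn":0},{"fingers":28,"translation":[-20,44,-30],"turn":0},{"fingers":28,"translation":[0,0,-60],"turn":0},{"fingers":28,"translation":[0,0,-40],"turn":0},{"fingers":28,"translation":[0,0,0],"turn":0},{"fingers":28,"translation":[0,0,0],"turn":0}], newtons=40)

```text
t: 15.75
eef_pos: [0.4119, 0.2353, 0.1516]
tool_rot: [0.0, 0.706, 0.709, 0.001]
contact_force: [0.5, 0.1, 0.7]
gripper_width: 0.328
```

Run:
```python
from h import *
im=snap("wrist","w10.png")
print(get_obs()["eef_pos"],proj("wrist",[[.4102,.2338,.068]]))
print([(x["xy"],x["conf"],at("wrist",x["xy"],.037)) for x in place_of("wrist","tub1_c")])
```

```text
[0.41215796 0.23549992 0.15200382] [[255.73761243 192.72691241]]
[([257.4, 181.2], 0.96, array([0.40955704, 0.23530632, 0.037     ]))]
```

View pics/w10.png

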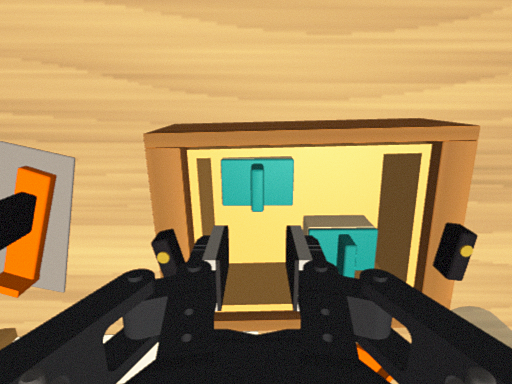

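move_arm(steps=[{"fingers":28,"translation":[-2,-1,-40],"turn":0},{"fingers":28,"translation":[0,0,-40],"turn":0},{"fingers":28,"translation":[0,0,-23],"turn":0},{"fingers":28,"translation":[0,0,0],"turn":0},{"fingers":0,"translation":[0,0,0],"turn":0},{"fingers":0,"translation":[0,0,0],"turn":0},{"fingers":0,"translation":[0,0,0],"turn":0},{"fingers":0,"translation":[0,0,20],"turn":0},{"fingers":0,"translation":[0,0,50],"turn":0},{"fingers":0,"translation":[0,0,60],"turn":0}])

```text
t: 17.1
eef_pos: [0.4078, 0.2332, 0.1781]
tool_rot: [-0.0, 0.705, 0.709, -0.001]
contact_force: [1.3, 1.0, -1.3]
gripper_width: 0.108
```

Run:
```python
from h import *
im=snap("wrist","w11.png")
print(get_obs()["eef_pos"],get_obs()["gripper_width"],get_obs()["q"])
```

```text
[0.41175295 0.23563979 0.18591257] 0.10735952791695894 [-0.72682986  0.19583903  0.08544613  2.08053069 -0.02234973  0.85598065
  0.94657446]
```

View pics/w11.png

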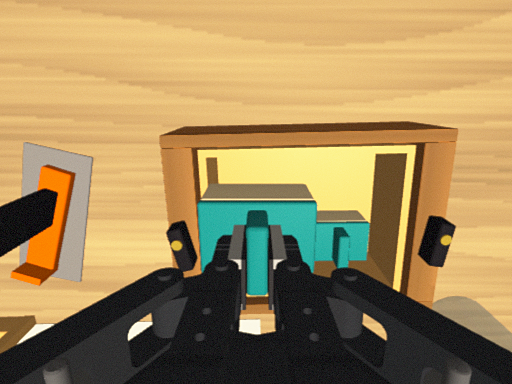

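move_arm(steps=[{"fingers":0,"translation":[22,-20,0],"turn":-0.155},{"fingers":0,"translation":[22,-20,0],"turn":-0.155},{"fingers":0,"translation":[22,-20,0],"turn":-0.155},{"fingers":0,"translation":[22,-20,0],"turn":-0.155},{"fingers":0,"translation":[22,-20,0],"turn":-0.155},{"fingers":0,"translation":[22,-20,0],"turn":-0.155},{"fingers":0,"translation":[22,-20,0],"turn":-0.155},{"fingers":0,"translation":[22,-20,0],"turn":-0.155},{"fingers":0,"translation":[22,-20,0],"turn":-0.155},{"fingers":0,"translation":[22,-20,0],"turn":-0.155}])

```text
t: 18.4
eef_pos: [0.629, 0.0333, 0.177]
tool_rot: [-0.0, 1.0, 0.011, -0.0]
contact_force: [-0.8, -0.5, -2.4]
gripper_width: 0.104
```

move_arm(steps=[{"fingers":0,"translation":[0,0,-50],"turn":0},{"fingers":0,"translation":[0,0,-50],"turn":0},{"fingers":0,"translation":[0,0,0],"turn":0}])

```text
t: 18.77
eef_pos: [0.6251, 0.0339, 0.0735]
tool_rot: [0.0, 1.0, 0.013, -0.004]
contact_force: [0.1, -0.0, -1.0]
gripper_width: 0.107
```

Run:
```python
from h import *
im=snap("wrist","w12.png")
print(get_obs()["eef_pos"],get_obs()["tool_rot"])
im=snap("scene","s12.png")
cv2.imwrite('pics/s12c.png',cv2.resize(im[130:320,170:390],None,fx=3.5,fy=3.1,interpolation=cv2.INTER_CUBIC))
```

```text
[0.62748748 0.03378421 0.07624863] [ 2.81858945e-04  9.99914275e-01  1.29781304e-02 -1.71230330e-03]
```

View pics/w12.png

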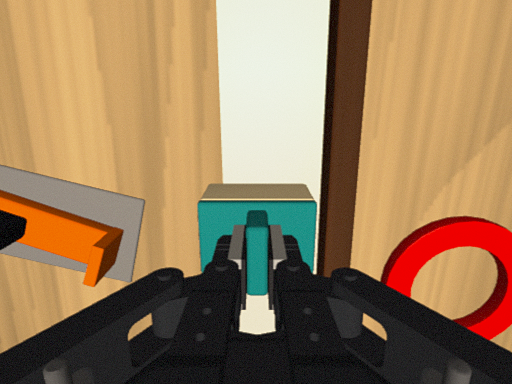

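View pics/s12c.png

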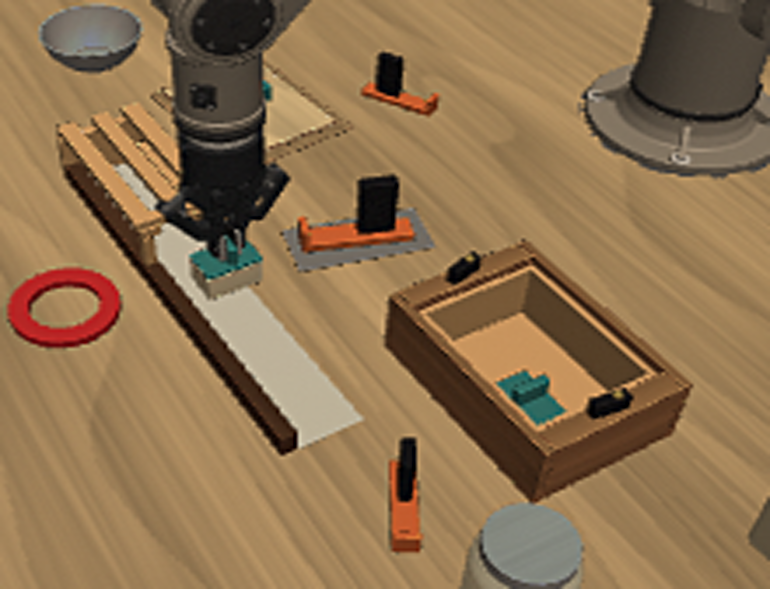

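move_arm(steps=[{"fingers":0,"translation":[0,0,-20],"turn":0},{"fingers":0,"translation":[0,0,-11],"turn":0},{"fingers":0,"translation":[0,0,-4],"turn":0},{"fingers":0,"translation":[0,0,0],"turn":0},{"fingers":0,"translation":[0,0,0],"turn":0}])

```text
t: 19.5
eef_pos: [0.6288, 0.034, 0.0426]
tool_rot: [-0.0, 1.0, 0.013, 0.0]
contact_force: [-1.9, 0.0, 4.7]
gripper_width: 0.105
```

move_arm(steps=[{"fingers":0,"translation":[3,0,0],"turn":0},{"fingers":0,"translation":[3,0,0],"turn":0},{"fingers":0,"translation":[0,0,0],"turn":0}])

```text
t: 19.88
eef_pos: [0.6351, 0.0338, 0.0426]
tool_rot: [-0.0, 1.0, 0.013, 0.0]
contact_force: [-2.1, 0.6, 5.9]
gripper_width: 0.107
```

move_arm(steps=[{"fingers":0,"translation":[2,0,0],"turn":0},{"fingers":0,"translation":[1,0,0],"turn":0},{"fingers":0,"translation":[1,0,0],"turn":0},{"fingers":0,"translation":[0,0,0],"turn":0}])

```text
t: 20.38
eef_pos: [0.6386, 0.0337, 0.0426]
tool_rot: [-0.0, 1.0, 0.013, -0.0]
contact_force: [-3.7, 0.8, 6.1]
gripper_width: 0.106
```

Run:
```python
from h import *
im=snap("wrist","w13.png")
print(get_obs()["eef_pos"],get_obs()["tool_rot"])
```

```text
[0.63860724 0.03374233 0.0425797 ] [-4.74882444e-05  9.99916515e-01  1.29207894e-02 -1.19336878e-04]
```

View pics/w13.png

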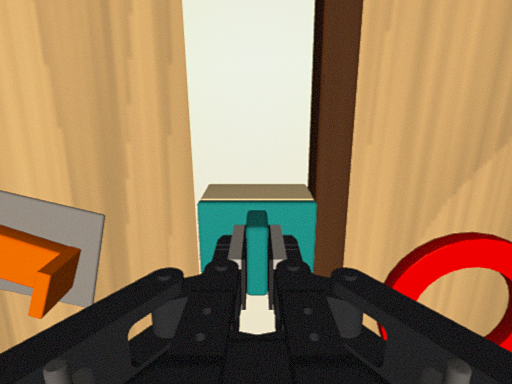

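move_arm(steps=[{"fingers":0,"translation":[1,0,0],"turn":0},{"fingers":0,"translation":[1,0,0],"turn":0},{"fingers":0,"translation":[1,0,0],"turn":0},{"fingers":0,"translation":[0,0,0],"turn":0}])

```text
t: 20.92
eef_pos: [0.6393, 0.0337, 0.0426]
tool_rot: [-0.0, 1.0, 0.013, -0.002]
contact_force: [-11.0, 0.1, 13.8]
gripper_width: 0.106
```

Contact with the fence, at 11 N. I'll ease off, release and fetch the second tub.

move_arm(steps=[{"fingers":0,"translation":[-2,0,0],"turn":0},{"fingers":25,"translation":[0,0,0],"turn":0},{"fingers":28,"translation":[0,0,0],"turn":0},{"fingers":28,"translation":[0,0,0],"turn":0},{"fingers":28,"translation":[0,0,40],"turn":0},{"fingers":28,"translation":[0,0,50],"turn":0},{"fingers":28,"translation":[-16,27,50],"turn":0.155},{"fingers":28,"translation":[-17,28,20],"turn":0.155},{"fingers":28,"translation":[-17,28,0],"turn":0.155},{"fingers":28,"translation":[-17,28,0],"turn":0.155}])

```text
t: 22.18
eef_pos: [0.5724, 0.1458, 0.2026]
tool_rot: [-0.0, 0.947, 0.32, 0.001]
contact_force: [-0.8, -0.0, -0.2]
gripper_width: 0.328
```

move_arm(steps=[{"fingers":28,"translation":[-17,28,0],"turn":0.155},{"fingers":28,"translation":[-17,28,0],"turn":0.155},{"fingers":28,"translation":[-17,28,0],"turn":0.155},{"fingers":28,"translation":[-17,28,0],"turn":0.155},{"fingers":28,"translation":[-17,28,0],"turn":0.155},{"fingers":28,"translation":[-16,24,-20],"turn":0.155},{"fingers":28,"translation":[0,0,-20],"turn":0},{"fingers":28,"translation":[0,0,0],"turn":0},{"fingers":28,"translation":[0,0,0],"turn":0}])

```text
t: 23.3
eef_pos: [0.4725, 0.3086, 0.1628]
tool_rot: [0.0, 0.706, 0.708, 0.0]
contact_force: [-0.3, -0.6, 0.8]
gripper_width: 0.327
```

Run:
```python
from h import *
im=snap("wrist","w14.png")
print(get_obs()["eef_pos"],get_obs()["tool_rot"])
print([(x["xy"],x["conf"],at("wrist",x["xy"],.037)) for x in place_of("wrist","tub1_c")])
im=snap("scene","s14.png")
cv2.imwrite('pics/s14c.png',cv2.resize(im[130:320,170:390],None,fx=3.5,fy=3.1,interpolation=cv2.INTER_CUBIC))
```

```text
[0.4726492  0.30874166 0.16298951] [2.10099992e-04 7.05705555e-01 7.08504866e-01 6.92935433e-04]
[]
```

View pics/w14.png

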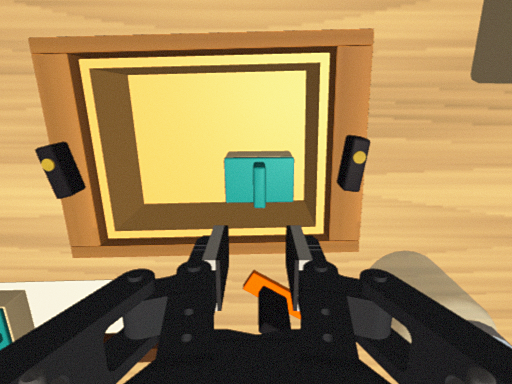

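View pics/s14c.png

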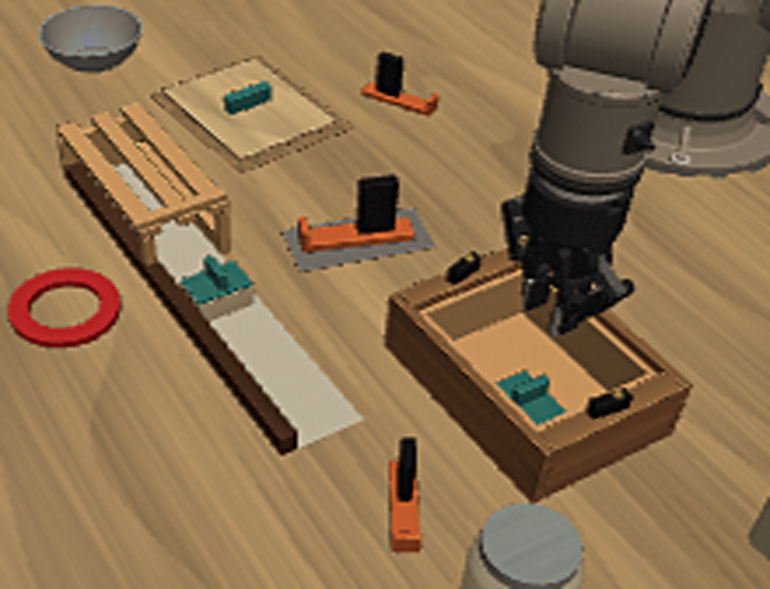

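Run:
```python
from h import *
for p in((259,165,.068),(260,208,.068),(255,187,.068),(265,187,.068),(225,158,.044),(293,158,.044),(294,202,.044),(226,202,.044)): print(p,at("wrist",p[:2],p[2]))
```

```text
(259, 165, 0.068) [0.45154911 0.30949233 0.068     ]
(260, 208, 0.068) [0.48653701 0.31047525 0.068     ]
(255, 187, 0.068) [0.46912062 0.30645284 0.068     ]
(265, 187, 0.068) [0.46909849 0.31428366 0.068     ]
(225, 158, 0.044) [0.45068568 0.28112363 0.044     ]
(293, 158, 0.044) [0.45051293 0.33827885 0.044     ]
(294, 202, 0.044) [0.48949421 0.34051011 0.044     ]
(226, 202, 0.044) [0.48965593 0.28105367 0.044     ]
```

move_arm(steps=[{"fingers":28,"translation":[-2,1,-50],"turn":0},{"fingers":28,"translation":[0,0,-40],"turn":0},{"fingers":28,"translation":[0,0,-24],"turn":0},{"fingers":28,"translation":[0,0,0],"turn":0},{"fingers":0,"translation":[0,0,0],"turn":0},{"fingers":0,"translation":[0,0,0],"turn":0},{"fingers":0,"translation":[0,0,0],"turn":0},{"fingers":0,"translation":[0,0,20],"turn":0},{"fingers":0,"translation":[0,0,50],"turn":0},{"fingers":0,"translation":[0,0,60],"turn":0}])

```text
t: 24.7
eef_pos: [0.4689, 0.3093, 0.1789]
tool_rot: [-0.0, 0.705, 0.709, -0.001]
contact_force: [0.3, -0.3, -0.6]
gripper_width: 0.102
```

Run:
```python
from h import *
im=snap("wrist","w15.png")
print(get_obs()["eef_pos"],get_obs()["gripper_width"],get_obs()["tool_rot"])
```

```text
[0.4729075  0.31205588 0.18771347] 0.10140225689495264 [4.31496180e-04 7.05489941e-01 7.08698921e-01 5.44026487e-03]
```

View pics/w15.png

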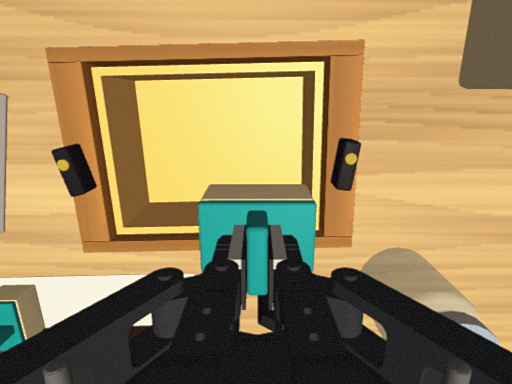

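move_arm(steps=[{"fingers":0,"translation":[16,-23,0],"turn":-0.155},{"fingers":0,"translation":[16,-23,0],"turn":-0.155},{"fingers":0,"translation":[16,-23,0],"turn":-0.155},{"fingers":0,"translation":[16,-23,0],"turn":-0.155},{"fingers":0,"translation":[16,-23,0],"turn":-0.155},{"fingers":0,"translation":[16,-23,0],"turn":-0.155},{"fingers":0,"translation":[16,-23,0],"turn":-0.155},{"fingers":0,"translation":[16,-23,0],"turn":-0.155},{"fingers":0,"translation":[16,-23,0],"turn":-0.155},{"fingers":0,"translation":[16,-22,0],"turn":-0.155}])

```text
t: 26.0
eef_pos: [0.63, 0.0802, 0.1781]
tool_rot: [-0.0, 1.0, 0.01, 0.0]
contact_force: [0.2, -0.4, -0.4]
gripper_width: 0.104
```

move_arm(steps=[{"fingers":0,"translation":[0,0,-50],"turn":0},{"fingers":0,"translation":[0,0,-40],"turn":0},{"fingers":0,"translation":[0,0,0],"turn":0},{"fingers":0,"translation":[0,0,0],"turn":0}])

```text
t: 26.5
eef_pos: [0.6308, 0.0809, 0.0896]
tool_rot: [-0.0, 1.0, 0.013, 0.001]
contact_force: [0.4, -0.5, -1.2]
gripper_width: 0.108
```

Run:
```python
from h import *
im=snap("wrist","w16.png")
print(get_obs()["eef_pos"],get_obs()["tool_rot"])
im=snap("scene","s16.png")
cv2.imwrite('pics/s16c.png',cv2.resize(im[130:320,170:390],None,fx=3.5,fy=3.1,interpolation=cv2.INTER_CUBIC))
```

```text
[0.63119877 0.08098542 0.09017286] [-2.83027361e-04  9.99914400e-01  1.29814405e-02  1.61105230e-03]
```

View pics/s16c.png

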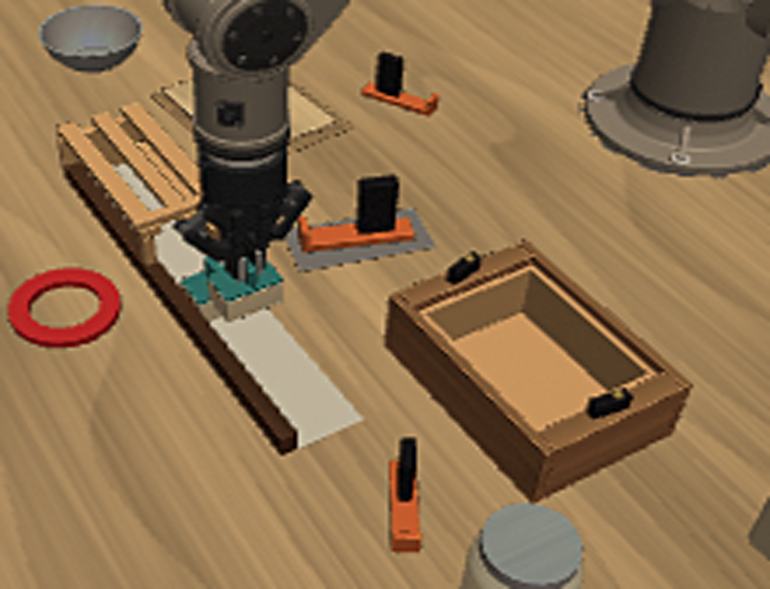

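move_arm(steps=[{"fingers":0,"translation":[0,0,-30],"turn":0},{"fingers":0,"translation":[0,0,-11],"turn":0},{"fingers":0,"translation":[0,0,-4],"turn":0},{"fingers":0,"translation":[0,0,-1],"turn":0},{"fingers":0,"translation":[3,0,0],"turn":0},{"fingers":0,"translation":[2,0,0],"turn":0},{"fingers":0,"translation":[2,0,0],"turn":0},{"fingers":0,"translation":[1,0,0],"turn":0},{"fingers":0,"translation":[1,0,0],"turn":0},{"fingers":0,"translation":[0,0,0],"turn":0}])

```text
t: 27.85
eef_pos: [0.6379, 0.0809, 0.0436]
tool_rot: [-0.0, 1.0, 0.013, -0.001]
contact_force: [-9.7, -0.4, 12.8]
gripper_width: 0.105
```

move_arm(steps=[{"fingers":0,"translation":[-2,0,0],"turn":0},{"fingers":25,"translation":[0,0,0],"turn":0},{"fingers":28,"translation":[0,0,0],"turn":0},{"fingers":28,"translation":[0,0,0],"turn":0},{"fingers":28,"translation":[0,0,40],"turn":0},{"fingers":28,"translation":[0,0,60],"turn":0},{"fingers":40,"translation":[-30,-10,50],"turn":0.175},{"fingers":40,"translation":[-40,-10,0],"turn":0.175},{"fingers":40,"translation":[-40,-10,0],"turn":0.175},{"fingers":40,"translation":[-40,-10,0],"turn":0.175}])

```text
t: 29.1
eef_pos: [0.4856, 0.0405, 0.1922]
tool_rot: [0.0, 0.934, 0.358, 0.0]
contact_force: [-1.0, -0.4, -1.3]
gripper_width: 0.467
```

move_arm(steps=[{"fingers":40,"translation":[-20,-10,0],"turn":0.175},{"fingers":40,"translation":[-19,-13,0],"turn":0.175},{"fingers":40,"translation":[0,0,0],"turn":0.17},{"fingers":40,"translation":[0,0,0],"turn":0},{"fingers":40,"translation":[0,0,0],"turn":0}])

```text
t: 29.72
eef_pos: [0.448, 0.018, 0.1921]
tool_rot: [0.0, 0.813, 0.582, 0.0]
contact_force: [0.4, 0.3, 0.3]
gripper_width: 0.467
```

Run:
```python
from h import *
im=snap("wrist","w17.png")
print(get_obs()["eef_pos"],get_obs()["tool_rot"])
cv2.imwrite('pics/w17c.png',cv2.resize(im[40:290,130:390],None,fx=2.4,fy=2.4,interpolation=cv2.INTER_CUBIC))
print([(x["xy"],x["conf"],at("wrist",x["xy"],.068)) for x in place_of("wrist","stick_grip")])
im=snap("scene","s17.png")
cv2.imwrite('pics/s17c.png',cv2.resize(im[130:320,170:390],None,fx=3.5,fy=3.1,interpolation=cv2.INTER_CUBIC))
```

```text
[0.44800344 0.01801129 0.19207871] [ 4.59486129e-05  8.12885885e-01  5.82422987e-01 -4.45086538e-08]
[([258.7, 178.2], 0.56, array([0.44523911, 0.01903131, 0.068     ]))]
```

View pics/w17.png

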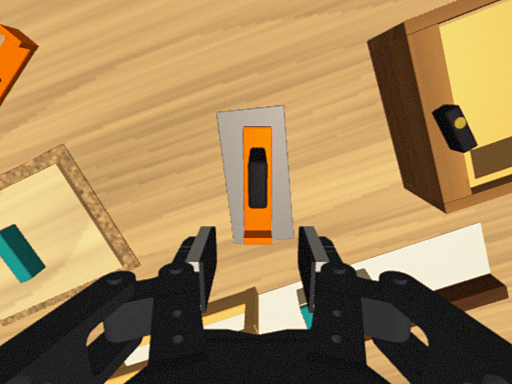

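View pics/s17c.png

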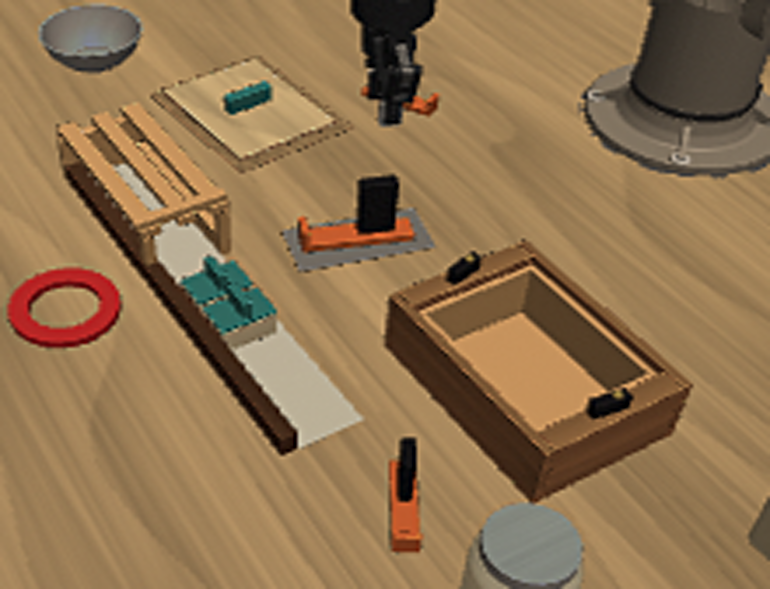

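View pics/w17c.png

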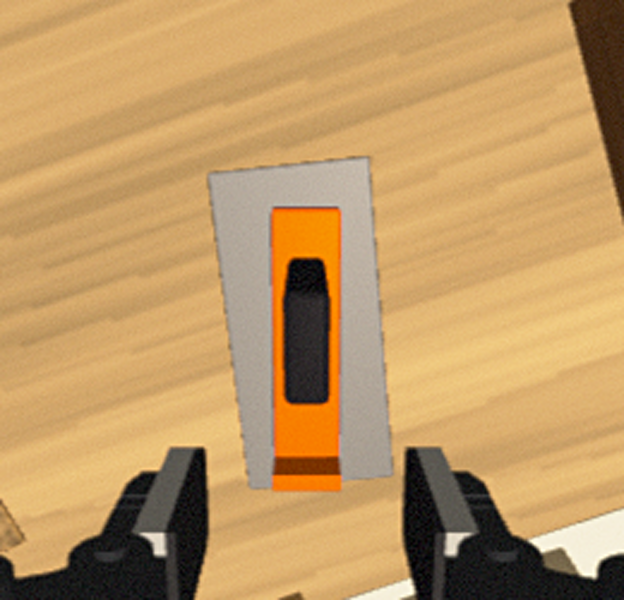

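Run:
```python
from h import *
W=lambda u,v,z: at("wrist",(130+u/2.4,40+v/2.4),z)
a=W(306,293,.093);b=W(306,403,.093);print(a,b,(a+b)/2,np.linalg.norm(b-a))
a=W(306,207,.015);b=W(306,490,.003);print(a,b,np.linalg.norm(b-a), a+(b-a)/np.linalg.norm(b-a)*.04)
print([W(*p,.003) for p in((208,173),(370,157),(393,475),(250,489))])
```

```text
[0.42657679 0.0241543  0.093     ] [0.46238761 0.01203177 0.093     ] [0.4444822  0.01809303 0.093     ] 0.03780701668035257
[0.4068494  0.03106341 0.015     ] [ 0.53475229 -0.01219817  0.003     ] 0.135553363138332 [0.44459185 0.01829749 0.01145896]
[array([ 0.38081986, -0.00428037,  0.003     ]), array([0.39672877, 0.06322813, 0.003     ]), array([0.54068127, 0.02967055, 0.003     ]), array([ 0.52560653, -0.03749512,  0.003     ])]
```

move_arm(steps=[{"fingers":40,"translation":[-3,0,-50],"turn":0},{"fingers":40,"translation":[0,0,-50],"turn":0},{"fingers":40,"translation":[0,0,-30],"turn":0},{"fingers":40,"translation":[0,0,-10],"turn":0},{"fingers":40,"translation":[0,0,0],"turn":0},{"fingers":0,"translation":[0,0,0],"turn":0},{"fingers":0,"translation":[0,0,0],"turn":0},{"fingers":0,"translation":[0,0,0],"turn":0},{"fingers":0,"translation":[0,0,0],"turn":0}], newtons=80)

```text
t: 31.0
eef_pos: [0.4458, 0.018, 0.0533]
tool_rot: [0.0, 0.812, 0.583, 0.001]
contact_force: [-0.9, -0.7, 7.9]
gripper_width: 0.179
```

Run:
```python
from h import *
print(get_obs()["eef_pos"],get_obs()["gripper_width"],get_obs()["tool_rot"])
```

```text
[0.44577294 0.01802196 0.05325803] 0.17926590163893755 [3.91332198e-04 8.12253899e-01 5.83302748e-01 1.16396370e-03]
```

move_arm(steps=[{"fingers":0,"translation":[0,0,30],"turn":0},{"fingers":0,"translation":[0,0,50],"turn":0},{"fingers":0,"translation":[15,10,40],"turn":0},{"fingers":0,"translation":[25,25,0],"turn":-0.17},{"fingers":0,"translation":[25,25,0],"turn":-0.175},{"fingers":0,"translation":[25,25,0],"turn":-0.175},{"fingers":0,"translation":[25,25,0],"turn":-0.175},{"fingers":0,"translation":[25,25,0],"turn":-0.175},{"fingers":0,"translation":[25,25,0],"turn":-0.175},{"fingers":0,"translation":[24,25,0],"turn":-0.173}])

```text
t: 32.25
eef_pos: [0.6341, 0.2039, 0.1722]
tool_rot: [-0.0, 1.0, 0.011, -0.0]
contact_force: [0.1, -0.3, -1.2]
gripper_width: 0.176
```

move_arm(steps=[{"fingers":0,"translation":[0,0,0],"turn":0},{"fingers":0,"translation":[0,0,-30],"turn":0},{"fingers":0,"translation":[0,0,0],"turn":0},{"fingers":0,"translation":[0,0,0],"turn":0}])

```text
t: 32.75
eef_pos: [0.6338, 0.2024, 0.143]
tool_rot: [-0.0, 1.0, 0.014, 0.0]
contact_force: [0.7, -0.2, -1.4]
gripper_width: 0.177
```

Run:
```python
from h import *
print(get_obs()["eef_pos"],get_obs()["gripper_width"],get_obs()["tool_rot"])
im=snap("wrist","w18.png")
im=snap("scene","s18.png")
cv2.imwrite('pics/s18c.png',cv2.resize(im[130:320,170:390],None,fx=3.5,fy=3.1,interpolation=cv2.INTER_CUBIC))
im=snap("side","d18.png")
cv2.imwrite('pics/d18c.png',cv2.resize(im[110:250,190:370],None,fx=4.2,fy=4.2,interpolation=cv2.INTER_CUBIC))
```

```text
[0.63377767 0.2023856  0.14299818] 0.1768950422578982 [-8.11279804e-05  9.99902624e-01  1.39535186e-02  1.89483942e-04]
```

View pics/w18.png

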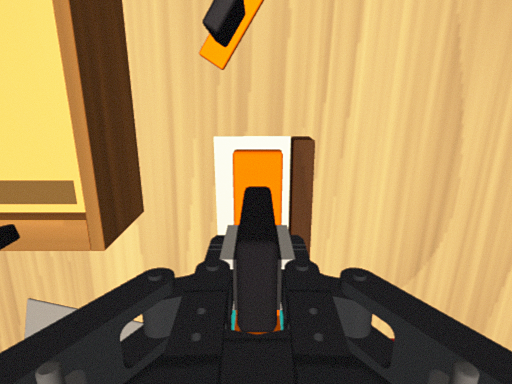

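View pics/s18c.png

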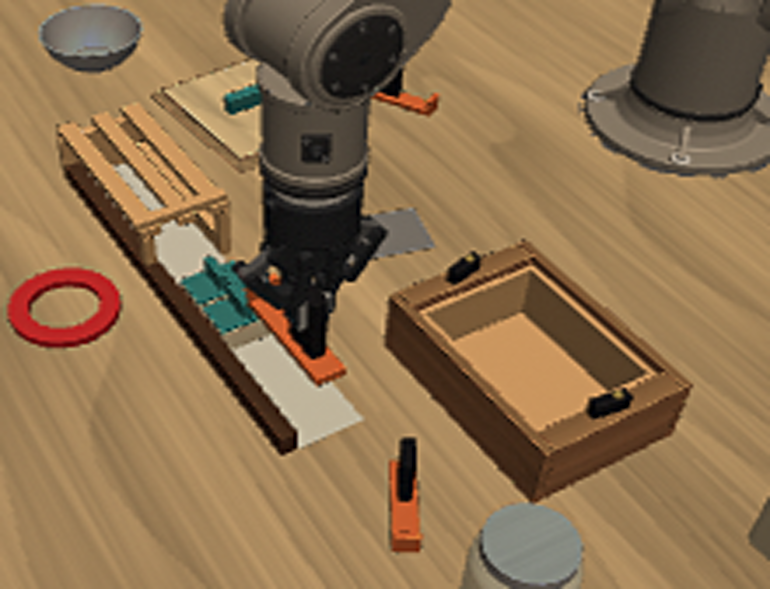

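View pics/d18c.png

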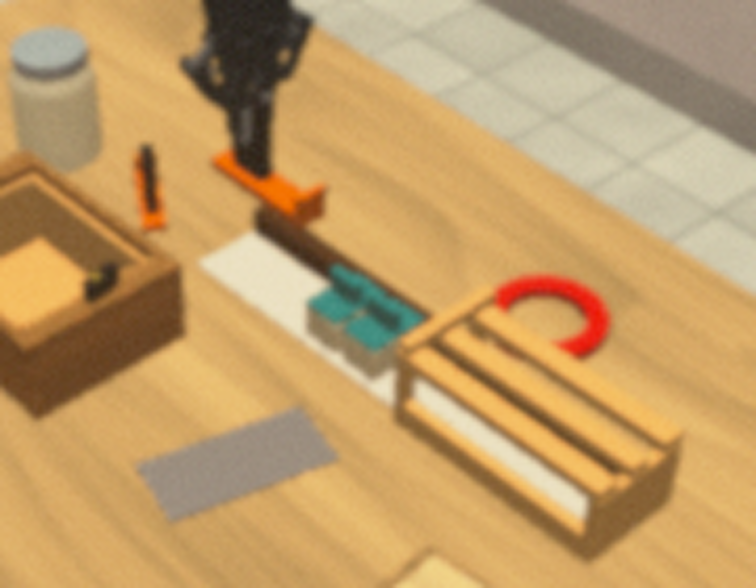

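move_arm(steps=[{"fingers":0,"translation":[0,0,-40],"turn":0},{"fingers":0,"translation":[0,0,-35],"turn":0},{"fingers":0,"translation":[0,0,-10],"turn":0},{"fingers":0,"translation":[0,0,-4],"turn":0},{"fingers":0,"translation":[0,0,0],"turn":0},{"fingers":0,"translation":[0,0,0],"turn":0}])

```text
t: 33.65
eef_pos: [0.6347, 0.2031, 0.0545]
tool_rot: [-0.0, 1.0, 0.014, 0.001]
contact_force: [-0.3, 0.3, -2.2]
gripper_width: 0.172
```

move_arm(steps=[{"fingers":0,"translation":[0,0,-2],"turn":0},{"fingers":0,"translation":[0,-8,-1],"turn":0},{"fingers":0,"translation":[0,-8,0],"turn":0},{"fingers":0,"translation":[1,-6,0],"turn":0},{"fingers":0,"translation":[0,-6,0],"turn":0},{"fingers":0,"translation":[0,-6,0],"turn":0},{"fingers":0,"translation":[0,-6,0],"turn":0},{"fingers":0,"translation":[1,-6,0],"turn":0},{"fingers":0,"translation":[0,0,0],"turn":0}])

```text
t: 34.78
eef_pos: [0.636, 0.1559, 0.0504]
tool_rot: [0.0, 1.0, 0.014, 0.0]
contact_force: [-0.3, 2.6, 6.2]
gripper_width: 0.176
```

Run:
```python
from h import *
print(get_obs()["eef_pos"],get_obs()["contact_force"])
im=snap("side","d19.png")
cv2.imwrite('pics/d19c.png',cv2.resize(im[110:250,190:370],None,fx=4.2,fy=4.2,interpolation=cv2.INTER_CUBIC))
im=snap("scene","s19.png")
cv2.imwrite('pics/s19c.png',cv2.resize(im[150:290,170:290],None,fx=4.2,fy=4.2,interpolation=cv2.INTER_CUBIC))
```

```text
[0.63604568 0.15590649 0.05036872] [-0.32492629  2.5782709   6.20199989]
```

View pics/d19c.png

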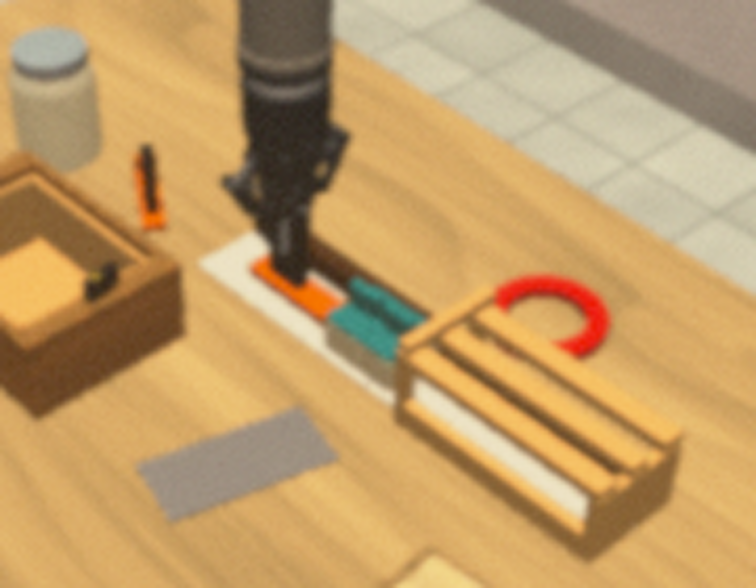

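View pics/s19c.png

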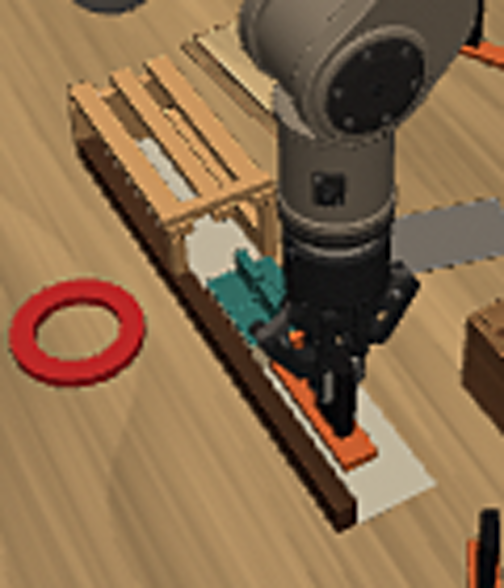

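move_arm(steps=[{"fingers":0,"translation":[0,-6,0.5],"turn":0},{"fingers":0,"translation":[0,-6,0],"turn":0},{"fingers":0,"translation":[0.5,-8,0],"turn":0},{"fingers":0,"translation":[0,-8,0],"turn":0},{"fingers":0,"translation":[0.5,-8,0],"turn":0},{"fingers":0,"translation":[0,-8,0],"turn":0},{"fingers":0,"translation":[0.5,-8,0],"turn":0},{"fingers":0,"translation":[0,-6,0],"turn":0},{"fingers":0,"translation":[0,0,0],"turn":0}])

```text
t: 36.0
eef_pos: [0.6371, 0.097, 0.0504]
tool_rot: [0.001, 1.0, 0.013, -0.0]
contact_force: [0.0, -1.2, -0.3]
gripper_width: 0.178
```

Run:
```python
from h import *
print(get_obs()["eef_pos"],get_obs()["contact_force"])
im=snap("side","d20.png")
cv2.imwrite('pics/d20c.png',cv2.resize(im[110:250,190:370],None,fx=4.2,fy=4.2,interpolation=cv2.INTER_CUBIC))
im=snap("scene","s20.png")
cv2.imwrite('pics/s20c.png',cv2.resize(im[150:290,170:290],None,fx=4.2,fy=4.2,interpolation=cv2.INTER_CUBIC))
```

```text
[0.63708034 0.09700453 0.05041067] [ 0.03445101 -1.19724971 -0.28035575]
```

View pics/d20c.png

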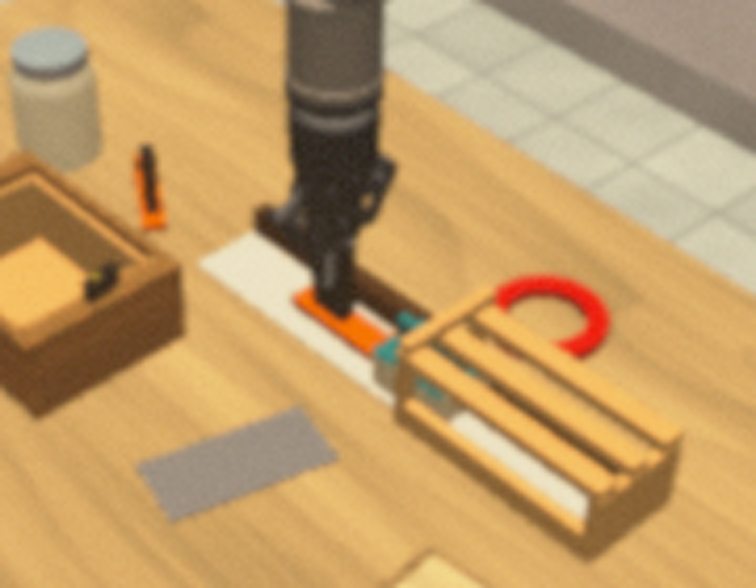

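View pics/s20c.png

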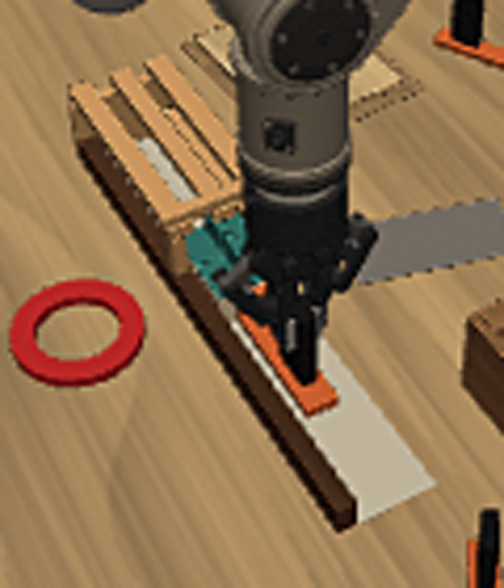

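Run:
```python
from h import *
im=cv2.imread("pics/d20.png")
cv2.imwrite('pics/d20z.png',cv2.resize(im[170:225,250:320],None,fx=10,fy=10,interpolation=cv2.INTER_CUBIC))
im=cv2.imread("pics/s20.png")
cv2.imwrite('pics/s20z.png',cv2.resize(im[195:245,205:260],None,fx=11,fy=11,interpolation=cv2.INTER_CUBIC))
# predicted rear edge of tub B lid z=.038 square at fence
o=np.array([.6710,-.031]);ex=np.array([.9996,.027]);ey=np.array([-.027,.9996])
ny=.097+.031-.0787
for lx in(-.060,-.045,-.015,0):
    p=o+ex*lx+ey*ny; q=proj("side",[[*p,.038]])[0]; r=proj("scene",[[*p,.038]])[0]
    print(lx,(q-[250,170])*10,(r-[205,195])*11)
```

```text
-0.06 [282.89848675 223.66701679] [345.69199882 212.93361754]
-0.045 [313.77822673 204.60435195] [303.7634757  230.26137497]
-0.015 [374.59600561 167.06035269] [218.72231843 265.40624616]
0 [404.54356874 148.57313878] [175.59848467 283.22798838]
```

View pics/d20z.png

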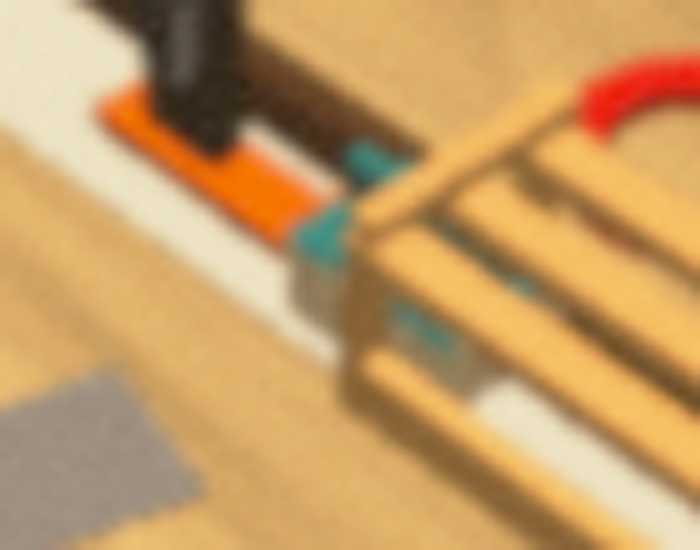

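View pics/s20z.png

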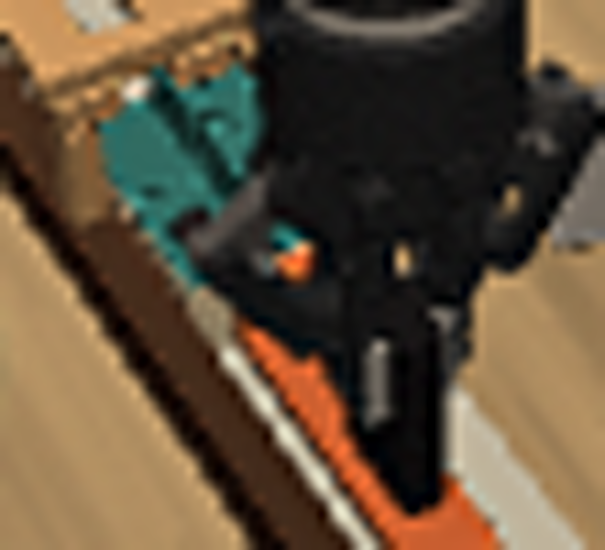

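The rear edge of the rear tub is within about 2 px of a square prediction, so I'll carry on.

move_arm(steps=[{"fingers":0,"translation":[0,-6,0],"turn":0},{"fingers":0,"translation":[0.5,-8,0],"turn":0},{"fingers":0,"translation":[0,-8,0],"turn":0},{"fingers":0,"translation":[0.5,-8,0],"turn":0},{"fingers":0,"translation":[0,-8,0],"turn":0},{"fingers":0,"translation":[0.5,-8,0],"turn":0},{"fingers":0,"translation":[0,-8,0],"turn":0},{"fingers":0,"translation":[0,-8,0],"turn":0},{"fingers":0,"translation":[0,-3,0],"turn":0},{"fingers":0,"translation":[0,0,0],"turn":0}])

```text
t: 37.35
eef_pos: [0.6385, 0.033, 0.0505]
tool_rot: [0.0, 1.0, 0.014, -0.0]
contact_force: [-0.4, 0.1, -1.4]
gripper_width: 0.175
```

Run:
```python
from h import *
print(get_obs()["eef_pos"],get_obs()["contact_force"])
im=snap("side","d21.png")
cv2.imwrite('pics/d21c.png',cv2.resize(im[150:250,250:370],None,fx=6,fy=6,interpolation=cv2.INTER_CUBIC))
im=snap("scene","s21.png")
cv2.imwrite('pics/s21c.png',cv2.resize(im[150:260,180:290],None,fx=5.4,fy=5.4,interpolation=cv2.INTER_CUBIC))
```

```text
[0.63854189 0.03300782 0.05046659] [-0.43321576  0.05705152 -1.39339413]
```

View pics/d21c.png

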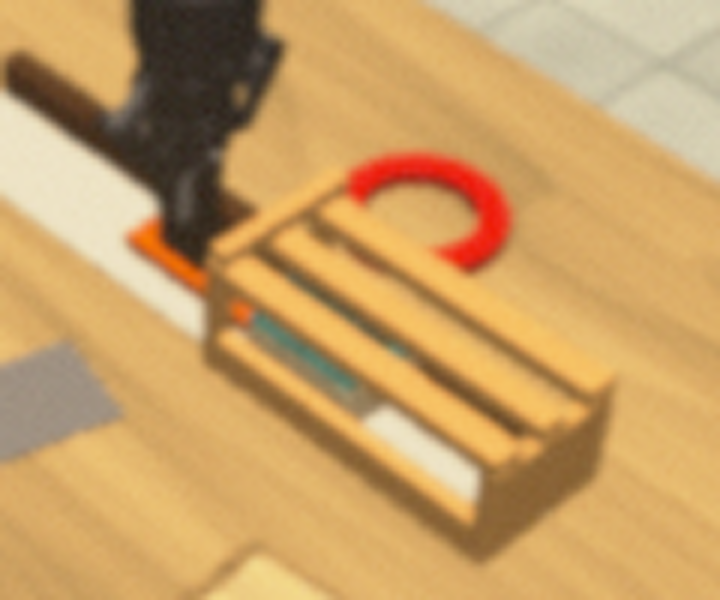

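View pics/s21c.png

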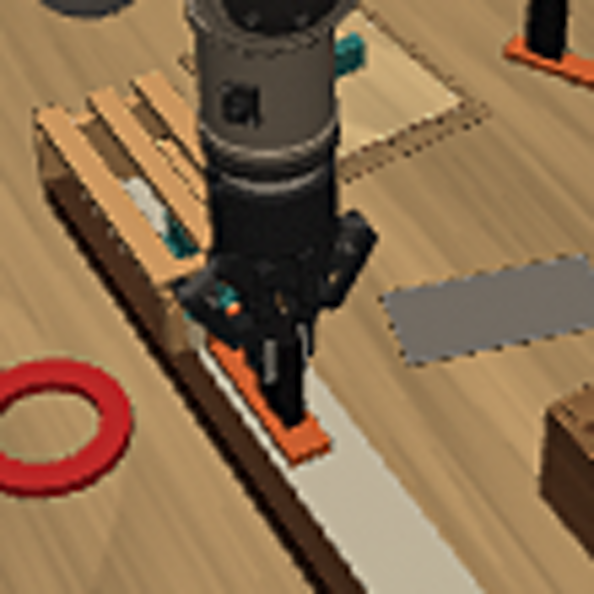

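The tubs are under the shelf, with the nose about 15 mm past the mouth. I'll retract, lift and return the stick.

move_arm(steps=[{"fingers":0,"translation":[0,10,0.5],"turn":0},{"fingers":0,"translation":[-1,30,0],"turn":0},{"fingers":0,"translation":[-1,40,0],"turn":0},{"fingers":0,"translation":[0,0,40],"turn":0},{"fingers":0,"translation":[0,0,60],"turn":0},{"fingers":0,"translation":[-10,0,20],"turn":0.16},{"fingers":0,"translation":[-30,-15,0],"turn":0.165},{"fingers":0,"translation":[-30,-16,0],"turn":0.165},{"fingers":0,"translation":[-30,-16,0],"turn":0.165},{"fingers":0,"translation":[-30,-16,0],"turn":0.165}])

```text
t: 38.7
eef_pos: [0.5056, 0.0512, 0.1712]
tool_rot: [-0.0, 0.91, 0.414, 0.0]
contact_force: [0.7, -0.2, -2.0]
gripper_width: 0.177
```

move_arm(steps=[{"fingers":0,"translation":[-30,-16,0],"turn":0.165},{"fingers":0,"translation":[-32,-16,0],"turn":0.165},{"fingers":0,"translation":[0,0,-30],"turn":0.164},{"fingers":0,"translation":[0,0,0],"turn":0},{"fingers":0,"translation":[0,0,0],"turn":0}])

```text
t: 39.33
eef_pos: [0.4455, 0.0194, 0.1418]
tool_rot: [0.0, 0.784, 0.621, 0.0]
contact_force: [0.5, 0.0, -0.8]
gripper_width: 0.173
```

Run:
```python
from h import *
o=get_obs();print(o["eef_pos"],o["gripper_width"],np.array(o["tool_rot"]).round(4),2*np.arctan2(o["tool_rot"][2],o["tool_rot"][1]))
im=snap("wrist","w22.png")
im=snap("side","d22.png")
cv2.imwrite('pics/d22c.png',cv2.resize(im[120:270,190:370],None,fx=4.2,fy=4,interpolation=cv2.INTER_CUBIC))
```

```text
[0.44552465 0.01940458 0.14176718] 0.17297257484056788 [2.000e-04 7.840e-01 6.207e-01 3.000e-04] 1.3393683075432457
```

View pics/w22.png

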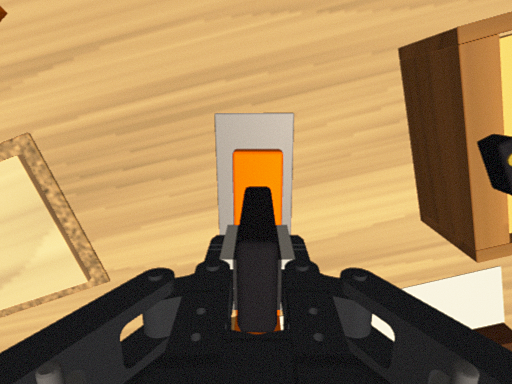

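View pics/d22c.png

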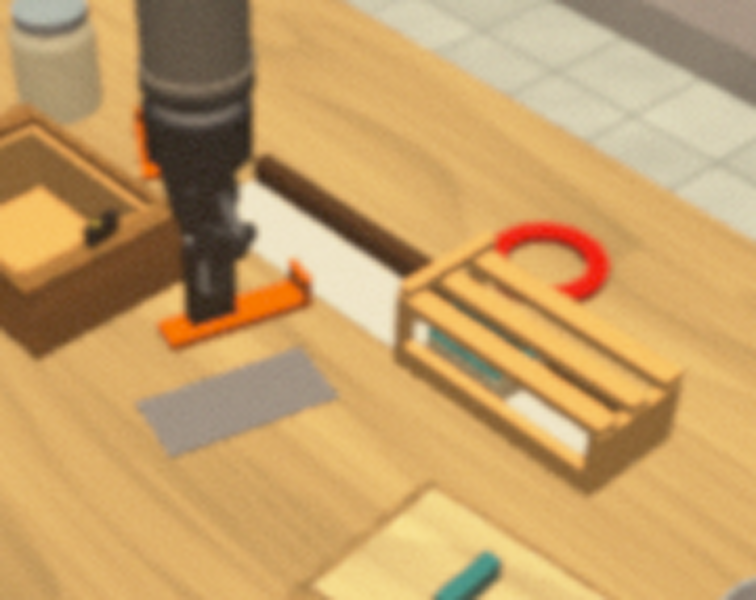

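move_arm(steps=[{"fingers":0,"translation":[0,-1,-40],"turn":0},{"fingers":0,"translation":[0,0,-35],"turn":0},{"fingers":0,"translation":[0,0,-10],"turn":0},{"fingers":0,"translation":[0,0,-3],"turn":0},{"fingers":0,"translation":[0,0,-0.5],"turn":0},{"fingers":0,"translation":[0,0,0],"turn":0}])

```text
t: 40.17
eef_pos: [0.4456, 0.0181, 0.0535]
tool_rot: [0.0, 0.783, 0.622, 0.001]
contact_force: [-1.0, -0.7, -2.3]
gripper_width: 0.171
```

move_arm(steps=[{"fingers":0,"translation":[0,0,-1],"turn":0},{"fingers":0,"translation":[0,0,0],"turn":0}])

```text
t: 40.42
eef_pos: [0.4456, 0.0182, 0.0532]
tool_rot: [0.0, 0.783, 0.622, 0.001]
contact_force: [-4.4, 0.3, 16.2]
gripper_width: 0.183
```

Touching down, so I'll release and rise.

move_arm(steps=[{"fingers":20,"translation":[0,0,0],"turn":0},{"fingers":40,"translation":[0,0,0],"turn":0},{"fingers":40,"translation":[0,0,0],"turn":0},{"fingers":40,"translation":[0,0,40],"turn":0},{"fingers":40,"translation":[0,0,60],"turn":0},{"fingers":40,"translation":[40,0,40],"turn":0},{"fingers":40,"translation":[40,0,30],"turn":0},{"fingers":40,"translation":[40,-30,0],"turn":0},{"fingers":40,"translation":[0,-40,0],"turn":0},{"fingers":40,"translation":[0,0,0],"turn":0}])

```text
t: 41.68
eef_pos: [0.5644, -0.0564, 0.2214]
tool_rot: [0.001, 0.785, 0.619, -0.001]
contact_force: [-0.3, 0.5, -0.3]
gripper_width: 0.467
```

Run:
```python
from h import *
print(get_obs()["eef_pos"],get_obs()["contact_force"])
im=snap("wrist","w23.png")
im=snap("side","d23.png")
cv2.imwrite('pics/d23c.png',cv2.resize(im[120:270,190:370],None,fx=4.2,fy=4,interpolation=cv2.INTER_CUBIC))
im=snap("scene","s23.png")
cv2.imwrite('pics/s23c.png',cv2.resize(im[120:300,170:390],None,fx=3.5,fy=3.3,interpolation=cv2.INTER_CUBIC))
for c in("scene","wrist"):
  print(c,[(x["xy"],x["conf"],at(c,x["xy"],.031)) for x in place_of(c,"tub1_c")])
```

```text
[ 0.56441872 -0.05637677  0.22136515] [-0.30993267  0.50282608 -0.32579206]
scene [([215.1, 216.8], 0.68, array([ 0.67716729, -0.01434601,  0.031     ])), ([238.8, 158.2], 0.61, array([ 0.45038798, -0.27360281,  0.031     ])), ([213.1, 198.2], 0.58, array([ 0.64466029, -0.10326356,  0.031     ])), ([279.3, 194.1], 0.32, array([ 0.41919486, -0.00592822,  0.031     ]))]
wrist [([228.3, 238.1], 0.59, array([ 0.6394563 , -0.10302578,  0.031     ]))]
```

View pics/w23.png

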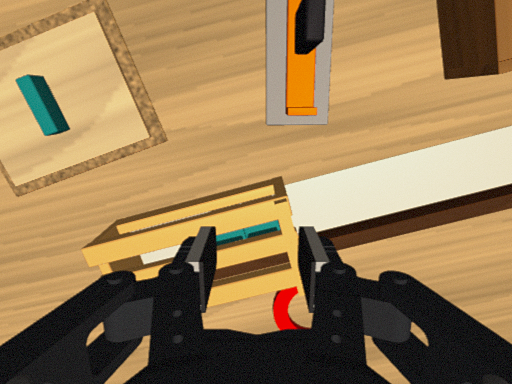

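View pics/d23c.png

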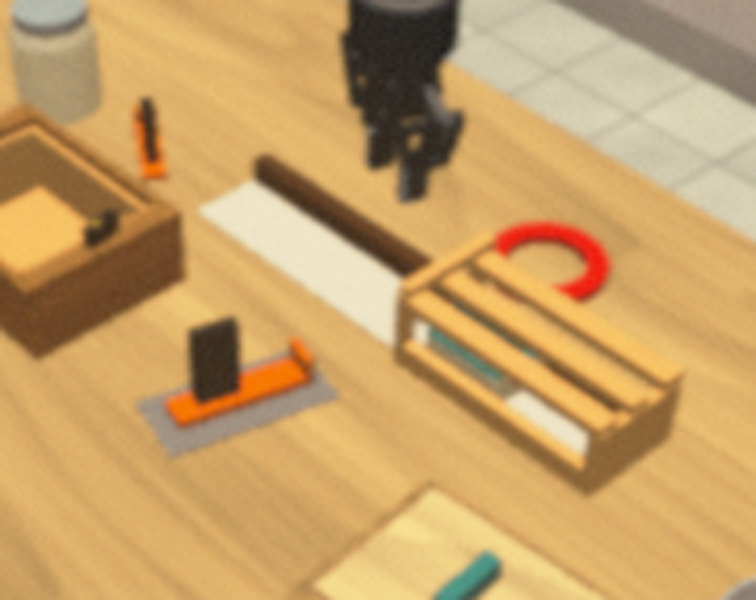

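View pics/s23c.png

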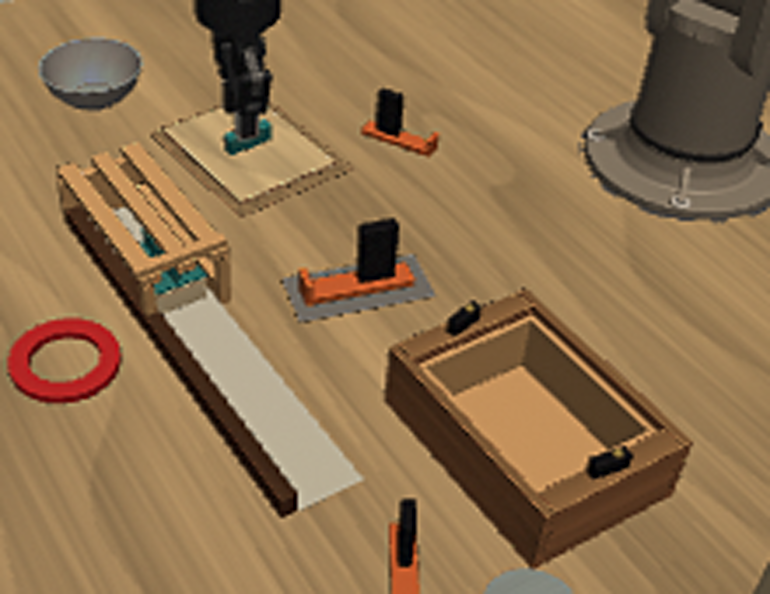

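Run:
```python
from h import *
o=np.array([.671,-.031]);ex=np.array([.9996,.027]);ey=np.array([-.027,.9996])
for p in((280,225),(280,231),(247,235),(245,237)):
    q=at("wrist",p,.062)[:2]-o; print(p,q@ex,q@ey)
im=cv2.imread("pics/w23.png");cv2.imwrite('pics/w23z.png',cv2.resize(im[165:300,80:340],None,fx=3,fy=3,interpolation=cv2.INTER_CUBIC))
```

```text
(280, 225) -0.047381772582823604 -0.008941549430092132
(280, 231) -0.04087017715119786 -0.010498951561222073
(247, 235) -0.045167645392075725 -0.044783894214525596
(245, 237) -0.04350806313373916 -0.04739078599353733
```

View pics/w23z.png

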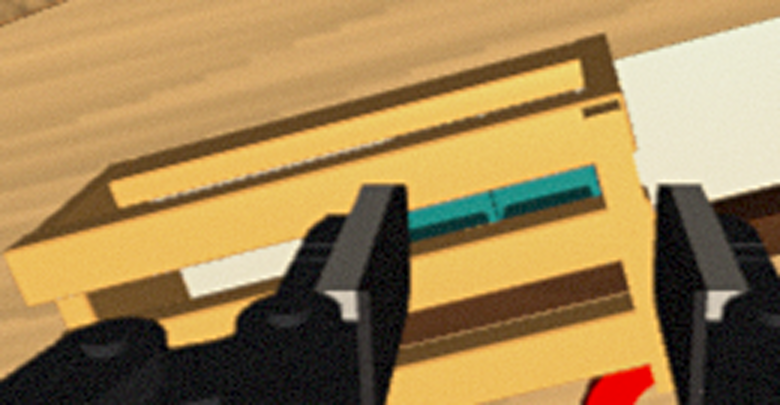

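Run:
```python
from h import *
o=np.array([.671,-.031]);ex=np.array([.9996,.027]);ey=np.array([-.027,.9996])
for z in(.038,):
  q=at("wrist",(244,232),z)[:2]-o; print(q@ex,q@ey)
im=cv2.imread("pics/s23.png");cv2.imwrite('pics/s23z.png',cv2.resize(im[165:235,180:250],None,fx=9,fy=8,interpolation=cv2.INTER_CUBIC))
# predicted tub rear lower corners & mouth line in scene
for lx,ly,z in((0,-.0147,0),(-.06,-.0147,0),(0,-.0147,.038),(-.06,-.0147,.038),(0,0,0),(-.06,0,0)):
    p=o+ex*lx+ey*ly; print(lx,ly,z,(proj("scene",[[*p,z]])[0]-[180,165])*[9,8])
```

```text
-0.039175752259589504 -0.05059046210416843
0 -0.0147 0 [301.33127468 412.77718358]
-0.06 -0.0147 0 [434.54328204 364.86227663]
0 -0.0147 0.038 [294.89273644 353.31752838]
-0.06 -0.0147 0.038 [430.90716873 305.5045925 ]
0 0 0 [317.55932216 433.54140327]
-0.06 0 0 [451.45566798 384.90840988]
```

View pics/s23z.png

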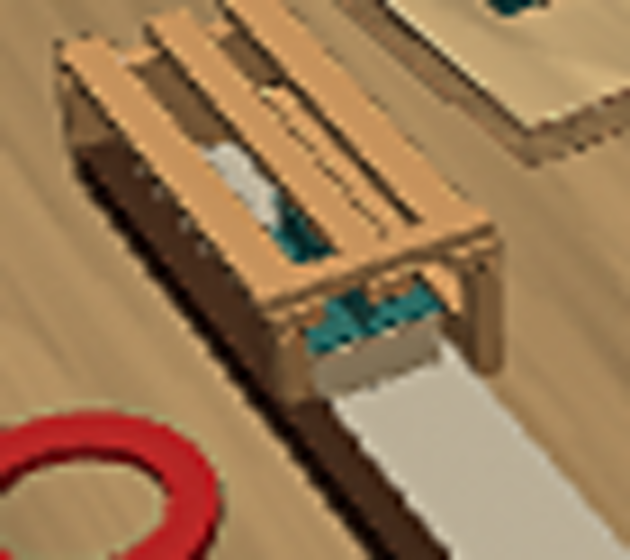

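```bash
python3 -c "
from station import *
print(hand_in())"
```

```text
the job is handed in; nothing more can be done
None
```

I did the whole task and handed it in at about 42 s of robot time. The hand-in returned no verdict.

**What I did**
- I turned both buttons aside (about 1.34 and 1.43 rad, clear from 1.2) and laid the panel flat on the cork mat.
- The crate held two tubs. I stood both on the lane and pressed each against the fence until I felt about 10 N.
- I fed the pair in with the large orange stick, then stood the stick back on its grey pad.

**Last checks**
- **Tubs:** both are in line under the shelf. The rear one ends about 11 mm (wrist view) to 15 mm (from the stick's position) inside the mouth. The two figures differ by 4 mm, but both put it wholly under.
- **Fence contact:** part of the rear tub's fence side is hidden by a shelf post, so I could not see full contact along the fence after feeding. Midway through the push its rear edge was within about 2 px of square.
- **Stick:** it stands upright on the pad, with its handle within a few millimetres of where it started.
- **Everything else:** the crate is empty and the panel is on the mat. The bowl, jar and ring look unmoved, and the gripper is clear of everything.

No check failed. The largest wrist force reading was about 16 N.

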